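# Load the leather honing wheel into the dressing stand

## Robot

A 6-joint arm with a two-finger parallel gripper is mounted at the origin on a cart in front of the work surface, level with it; the furniture and walls round the work are solid. World frame = base frame: x ahead of the robot, y to its left, z up, the work surface at z = 0. Lengths are in m, angles in rad, forces in N, time in s.
With the tool pointing down it reaches from about 0.35 to 0.725 m from the base axis. Payload 6 kg.
Tool frame: the origin (TCP) lies midway between the tips of the shut fingers; the grasp point (between the pads) lies 19 mm behind it; z points along the fingers, y is the line along which they close (so a half turn about z gives the same grasp; the last joint's range is limited). The gripper opens to 85 mm and grips with 20 to 120 N. Pads are 22 mm wide; open, the fingers measure 114 mm over their backs; the gripper's body (76 mm by 85 mm) begins 54 mm behind the grasp point. The pads swing forward as they close: fully open they stand 13 mm farther back than shut.
Start: joints at [1.499, 0.04, 0.085, 0, -1.615, -0.334], TCP at [0.237, 0.551, 0.231] pointing down, gripper open.
Joint ranges: [-2.56, 2.56], [-1.29, 2.01], [-1.08, 1.49], [-3.29, 1.98], [-2.81, -0.18], [-2.99, 2.99]. Speed limits (rad/s): [2.57, 2.57, 3.01, 3.14, 3.14, 3.14].

## Interface

Orientations are given as a rotation vector (axis times angle).
In Python, from plant import * gives the robot as it stands. The module is installed in compiled form; this text tells all that it offers.
- The arm moves only by the tool send_rows, never from a script. Its argument "plan" is one flat list of numbers, 4 for each row, row after row: the shift along the tool's x, y, z in m, then the turn about the tool's z in degrees. In form: [dx, dy, dz, turn, dx, dy, dz, turn, ...]. A call has 1 to 20 rows; each row shifts and turns the commanded pose from where the row before left it, along the tool's axes as they then stand; what a row does not reach is not made up. A row lasts 1/10 s, in which the tool goes at most 50 mm and 8.59 degrees, less where a joint would pass 70% of its speed; a pose out of reach is approached as far as the arm can. A call is refused whole if a number of a shift passes 0.05 or a number of a turn 8.59, either way. A call with a gripper value outside its range is refused whole. "grip" is the opening, from 0 (shut) to 1 (fully open), set as the call begins (left out, the last holds). The fingers move at their own pace and stop on an object; "squeeze" is the grip in N (left out, the last holds). Time passes only in rows, so rows that do not move let the fingers close. It gives the time, the measured TCP pose, the force, the opening and the grip force at its end, in the units of the state.
- sense(): the state, without advancing time (a new reading comes with each control period).
- get_image(name): name is "scene" or "side" or "wrist"; returns the picture (480x640x3 uint8, blue, green, red); there is no depth.
- calibration(name): a dict with "K" (3x3 intrinsics, pixels), "view" (4x4, takes a point from world to camera coordinates). Camera axes: x right, y down, z forward; pixel columns grow to the right and rows downward; lengths in m; the calibration is good to about 2 mm. A picture is of the moment at which its call begins: read the wrist's pose just before it. calibration takes no time and is no camera call; for the wrist camera it gives the pose at the moment of the call.
- close_job(): hands the job in; it is judged then, once.
Trained networks look in the newest picture that a camera, given by its name, has taken for a name from the list of things; names that differ only in an ending like _2 or _b are one class to them, and where a whole thing is asked for, a point or a joint stands for the part that bears it (a point fixed in the world has none). Each returns a list of dicts, best first, with "score" (0 to 1); they miss things now and then, are a little off and sometimes report something else, mostly with a low value. They report only what shows in the picture. A call takes as long as a camera call.
- outline_of(camera, target): "region" (480x640 bool, what is visible of it) and "centre" ([column, row] in pixels, amid what is visible of it).
The state is a dict: "clock": time; "q": joint angles; "dq": joint speeds; "tau": joint torques, N m; "tool_pos": TCP position; "tool_rot": TCP orientation; "force": force on the tool from outside, world axes, zero at the start; "torque": the same for the moment, N m; "finger_gap": finger opening in m; "grip_force": force on a finger pad.
Only numpy, scipy, OpenCV 4.12 (cv2) and the standard library are available. Lean on these libraries where they do the work, as an engineer would, in place of code of your own. Each camera call takes 0.05 s, during which the arm holds its last target. There are 200 camera calls.

## Task

Take the arbor out of its stand by the wooden grip, push its nose through the bore of the leather-rimmed honing wheel standing in the rack until the wheel snaps home against the collar, and lay the arbor with the wheel on it gently back in the two V bearings, the grip facing the same way as before, so that the wheel can be dressed. Carry the wheel on the arbor only, never touch it with the gripper, keep every push under 20 N, and leave the felt wheel and the other tools where they are.

Things in the scene. Friction and masses are not known exactly. Their poses are not given: they have to be found in the camera images.
- arbor: 12 mm steel spindle with a square wooden grip, 175 mm long, 0.17 kg, lying level in the stand. Origin on its axis at the front face of the dark round collar (28 mm diameter, x -8 to 0 mm); x along the spindle to the nose, z up at the start. Plain spindle x -42 to -8 and 0 to 58 mm, nose tapering to 5 mm diameter from 58 to 72 mm. The spindle is 2 mm thinner than the wheel's bore
- grip (a point): middle of the arbor's wooden grip, on the axis, 72 mm behind the collar's front face. The grip is 20 x 20 mm, 60 mm long (x -102 to -42 mm of the arbor)
- catch (a point): point on the arbor's axis 26 mm in front of the collar, level with two sprung brass balls standing 2.2 mm out of the spindle at top and bottom. To pass them through the bore takes a push of about 6 to 12 N along the spindle; then the wheel slides on lightly until they spring out behind it and hold it against the collar; from there the force rises steeply
- wheel_seat (a point): point on the arbor's axis, 11 mm in front of the collar: where the wheel's centre is when the wheel is home
- leather_wheel: honing wheel with brown leather rim, plywood core and brass bush, 73 mm in diameter, 22 mm thick, about 0.11 kg, through bore 14 mm. Origin at its centre; x along the bore, pointing away from the robot to the fence. It stands on its rim on two rails in one lane of the rack and slides back along them when pushed, until it meets the fence
- felt_wheel: pale grey felt wheel with a blue core in the other lane of the rack, same size, origin and axes as the leather wheel; not to be used or moved
- rack: wooden wheel rack fixed to the bench, base 142 x 176 mm; origin on its underside, 60 mm behind its front edge, z up, x along the lanes, away from the robot. Two lanes at y = +42 and -42 mm, either may hold the leather wheel; two rails in each carry a wheel with its bore along x, 58 mm above that origin. A cross bar at the front (x -59 to -47 mm) is 30 mm high
- fence_zone (a point): point above the middle of the rack, level with the bores. About here, behind the wheels, a wooden fence 86 mm high, 10 mm thick is clamped across both lanes, its front face 1 to 35 mm behind the wheels: its setting is not measured, and it holds against any allowed push. A slot 28 mm wide, open at the top, in line with each bore lets the spindle through and straight up out
- stand: wooden stand fixed to the bench, base 104 x 80 mm, origin in the middle of its underside, z up, x along the arbor to its nose. Uprights 13 mm thick at x = -34 and +34 mm, 73 mm high, each with a brass 90 degree V bearing open at the top (mouth 34 mm); a spindle seated in both has its axis on y = 0, z = 64 mm. Collar and wheel lie between the uprights, the collar face at about x = -10 mm
- wax_block: pale wax block 40 x 56 x 20 mm lying on the bench, origin at the centre of its underside
- tape_spool: green roll of tape, 53 mm in diameter, 20 mm high, lying flat on the left part of the bench, origin at the centre of its underside
- try_square: try square 163 x 100 x 19 mm lying flat on the front of the bench, origin at the centre of its underside

How it is judged:
On the way, in this order (a step that is already met when the one before it is completed fails the run):
1. the leather wheel is home on the arbor, against the collar, still in the rack (distance between leather_wheel and wheel_seat below 0.003 m and angle between the x axis of leather_wheel and the x axis of arbor, either way round below 0.12 rad and z of leather_wheel in the frame of rack below 0.065 m), for 0.1 s.
2. the wheel is lifted on the arbor clear of the rack, still home (distance between leather_wheel and wheel_seat below 0.003 m and height (world z) of leather_wheel above 0.12 m), for 0.1 s.
At the end, for the whole second after the job is handed in: Leather wheel home on the arbor (centre within 3 mm of the seat point); arbor at rest in both V bearings, grip on the same side as before, axis within 3 mm and 0.05 rad of the bearing line, collar face between 6 mm ahead of and 21 mm behind the stand's middle (distance between leather_wheel and wheel_seat below 0.003 m and z of arbor in the frame of stand between 0.061 and 0.067 m and y of arbor in the frame of stand between -0.003 and 0.003 m and x of arbor in the frame of stand between -0.021 and 0.006 m and angle between the x axis of arbor and the x axis of stand, either way round below 0.05 rad and linear speed of each of arbor, leather_wheel below 0.02 m/s); the robot touches nothing.
It fails at once if the arbor is pushed against the wheel with more than 20 N (contact force between arbor and leather_wheel above 20 N).
It fails at once if the arbor is pressed, struck or dropped on the stand or the rack with more than 20 N (contact force between arbor and stand above 20 N or contact force between arbor and rack above 20 N).
It fails at once if the gripper touches the leather wheel (contact force between any of the arm, the fingers and leather_wheel above 1 N).
It fails at once if the felt wheel is disturbed by more than 15 mm (distance of felt_wheel from where it was at the start of the episode above 0.015 m).
It fails at once if the wax block, tape or square is moved by more than 20 mm (distance of any of wax_block, tape_spool, try_square from where it was at the start of the episode above 0.02 m).
It also fails if it takes over 54 s, if anything falls off the work surface, if the arm or the gripper's body presses on something with over 40 N, if the wrist force passes 120 N, or if a joint passes its speed limit or range.

## Working session

There is one attempt and no reset: what is moved stays moved. The work goes in short steps, Python scripts to look and compute and a tool call to move; the robot and the scene stay as the last step left them, time stands still between calls to the robot, and variables do not carry over. Pictures are saved under pics/ and viewed, at most 10 in all, crops included, and the job is handed in when it is done.

Besides the shell and the picture viewer there is one more tool, called after "Emit:" as a command line: name --argument value ..., lists and objects as JSON in quotes. send_rows: Moves the arm, as the interface text tells. Its arguments: {"type":"object","properties":{"plan":{"type":"array","items":{"type":"number"}},"grip":{"type":"number"},"squeeze":{"type":"number"}},"required":["plan"]}

```bash
mkdir -p pics; cat > h.py <<'E'
from plant import *
import numpy as np, cv2
from scipy.spatial.transform import Rotation as R
E
python3 - <<'E'
from h import *
s=sense(); print(s['clock'],s['tool_pos'],s['tool_rot'],R.from_rotvec(s['tool_rot']).as_matrix().round(3))
a=get_image('scene');b=get_image('side')
cv2.imwrite('pics/a.png',a);cv2.imwrite('pics/b.png',b)
for c in('scene','side'):
  C=calibration(c);print(c,C['K'].tolist(),C['view'].round(4).tolist())
  for t in('arbor','leather_wheel','felt_wheel','rack','stand','grip'):
    for o in outline_of(c,t)[:2]:
      ys,xs=np.where(o['region']);print(t,round(o['score'],2),np.round(o['centre'],1),xs.min(),xs.max(),ys.min(),ys.max())
print(sense()['clock'])
E
```

```text
0.0 [0.23663529 0.55099531 0.23025989] [ 3.07539926e+00 -6.32679407e-01 -3.88283030e-04] [[ 0.919 -0.395 -0.001]
 [-0.395 -0.919 -0.002]
 [ 0.     0.002 -1.   ]]
scene [[484.0182490694716, 0.0, 322.3142737729436], [0.0, 484.0182490694716, 244.74715732607086], [0.0, 0.0, 1.0]] [[0.8525, -0.5224, -0.0189, -0.4732], [-0.2858, -0.4356, -0.8536, 0.2392], [0.4376, 0.7331, -0.5206, 0.6656], [0.0, 0.0, 0.0, 1.0]]
arbor 0.83 [323.3 313.2] 290 379 283 335
leather_wheel 0.79 [347.3 237.5] 332 364 219 256
felt_wheel 0.79 [379.3 255.3] 362 395 236 276
rack 0.92 [389.  274.9] 320 431 212 296
stand 0.98 [355.2 323.1] 316 390 279 353
grip 0.82 [325.6 312.7] 291 377 284 334
grip 0.59 [355.  323.8] 315 390 279 353
side [[552.4384171032651, 0.0, 310.61113818108225], [0.0, 552.4384171032651, 238.7605947255943], [0.0, 0.0, 1.0]] [[0.9342, -0.3569, 0.0012, -0.5102], [-0.2387, -0.6275, -0.7411, 0.1921], [0.2653, 0.692, -0.6714, 0.8955], [0.0, 0.0, 0.0, 1.0]]
arbor 0.67 [298.8 304.9] 266 362 282 326
leather_wheel 0.61 [348.3 221.3] 337 363 201 240
felt_wheel 0.94 [372.2 249.8] 358 386 228 269
felt_wheel 0.5 [386.5 253.8] 321 428 193 293
rack 0.8 [386.7 250.7] 321 428 193 293
stand 0.75 [370.8 248.6] 358 386 229 269
stand 0.58 [336.  319.3] 298 368 275 346
grip 0.79 [300.9 306.8] 266 361 282 327
0.7
```

View pics/a.png

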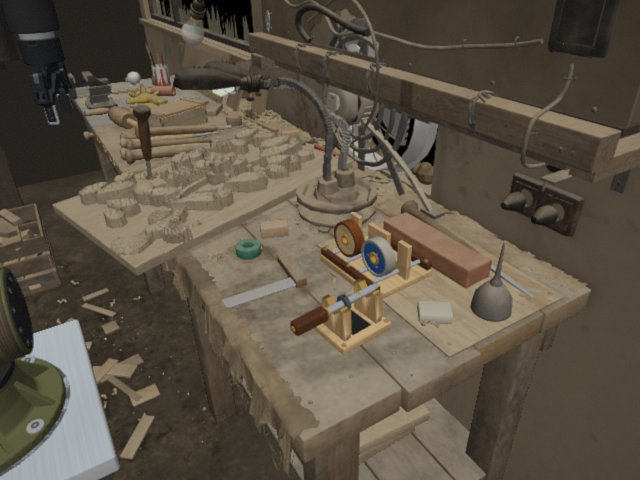

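View pics/b.png

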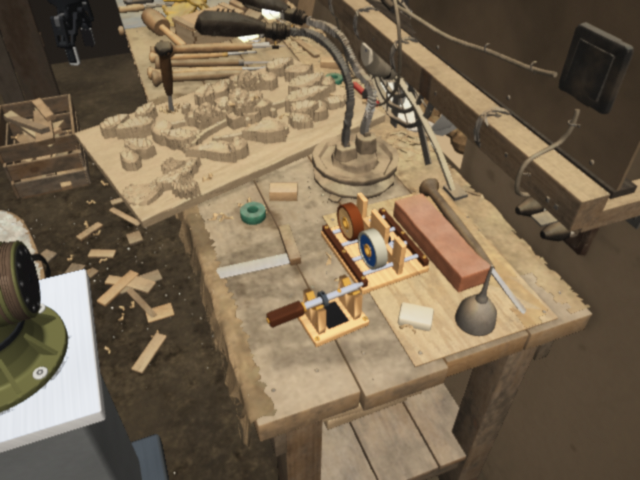

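Leather wheel is in the far/left lane (scene 347,237), felt in the right lane (379,255). The arbor has its grip at (308,322) and its nose toward the rack (380,287). Next I triangulate roughly, then look with the wrist camera.

```bash
cat >> h.py <<'E'
def tri(obs):
    A=[]
    for C,(u,v) in obs:
        P=C['K']@C['view'][:3]; A+= [u*P[2]-P[0], v*P[2]-P[1]]
    x=np.linalg.svd(np.array(A))[2][-1]; return x[:3]/x[3]
def proj(C,p):
    c=C['K']@(C['view'][:3,:3]@np.array(p)+C['view'][:3,3]); return c[:2]/c[2]
def onplane(C,uv,z):
    V=C['view'];o=-V[:3,:3].T@V[:3,3]; d=V[:3,:3].T@np.linalg.inv(C['K'])@np.array([uv[0],uv[1],1.]);return o+d*(z-o[2])/d[2]
E
python3 - <<'E'
from h import *
a,b=calibration('scene'),calibration('side')
for n,u,v in(('leather',(347.3,237.5),(348.3,221.3)),('felt',(379.3,255.3),(372.2,249.8)),('nose',(379,285),(362,285)),('gripend',(294,328),(270,321)),('collar',(344,301),(322,299))):
  print(n,tri([(a,u),(b,v)]).round(4),onplane(a,u,.06).round(3),onplane(b,v,.06).round(3))
C=calibration('wrist');print(C['K'].tolist(),C['view'].round(3).tolist())
V=C['view'];o=-V[:3,:3].T@V[:3,3];print(o, V[2,:3])
E
```

```text
leather [0.6402 0.044  0.0604] [0.641 0.044 0.06 ] [0.64  0.045 0.06 ]
felt [ 0.6429 -0.0543  0.071 ] [ 0.654 -0.042  0.06 ] [ 0.649 -0.043  0.06 ]
nose [ 0.5924 -0.1206  0.0657] [ 0.597 -0.115  0.06 ] [ 0.595 -0.116  0.06 ]
gripend [ 0.4256 -0.1338  0.06  ] [ 0.425 -0.133  0.06 ] [ 0.426 -0.134  0.06 ]
collar [ 0.5166 -0.1296  0.0703] [ 0.524 -0.119  0.06 ] [ 0.52  -0.121  0.06 ]
[[423.4888599241189, 0.0, 322.6008333938156], [0.0, 423.4888599241189, 238.69185093178925], [0.0, 0.0, 1.0]] [[-0.395, -0.919, -0.0, 0.601], [-0.879, 0.378, 0.289, -0.039], [-0.266, 0.115, -0.957, 0.379], [0.0, 0.0, 0.0, 1.0]]
[0.30403987 0.52282946 0.37469666] [-0.2656381   0.11470699 -0.95722448]
```

Emit:
send_rows --plan '[0.028,0.034,0,0,0.028,0.034,0,0,0.028,0.034,0,0,0.028,0.034,0,0,0.028,0.034,0,0,0.028,0.034,0,0,0.028,0.034,0,0,0.028,0.034,0,0,0.028,0.034,0,0,0.028,0.034,0,0,0.028,0.034,0,0,0.028,0.034,0,0,0.028,0.034,0,0,0.028,0.034,0,0,0.028,0.034,0,0,0.028,0.034,0,0,0,0,0,-7,0,0,0,-7,0,0,0,-7,0,0,0,-7]'

```text
clock: 2.7
tool_pos: [0.4336, -0.1257, 0.2314]
tool_rot: [3.139, 0.137, 0.0]
force: [1.2, -0.3, 0.3]
finger_gap: 0.0856
grip_force: 0.0
```

```bash
python3 - <<'E'
from h import *
s=sense(); print(s['clock'],s['tool_pos'],R.from_rotvec(s['tool_rot']).as_matrix().round(3).tolist(),s['force'],s['finger_gap'])
C=calibration('wrist');a=get_image('wrist');cv2.imwrite('pics/c.png',a)
np.save('wv.npy',C['view'])
for t in('arbor','leather_wheel','felt_wheel','stand','rack'):
    for o in outline_of('wrist',t)[:2]:
      ys,xs=np.where(o['region']);print(t,round(o['score'],2),np.round(o['centre'],1),xs.min(),xs.max(),ys.min(),ys.max())
      np.save('m_%s.npy'%t,o['region']);break
E
```

```text
2.7 [ 0.43362335 -0.12570572  0.23139622] [[0.996, 0.087, 0.0], [0.087, -0.996, -0.0], [0.0, 0.0, -1.0]] [ 1.16949037 -0.30423756  0.29234662] 0.08563656175113613
arbor 0.73 [334.3 129.4] 312 352 0 232
```

View pics/c.png

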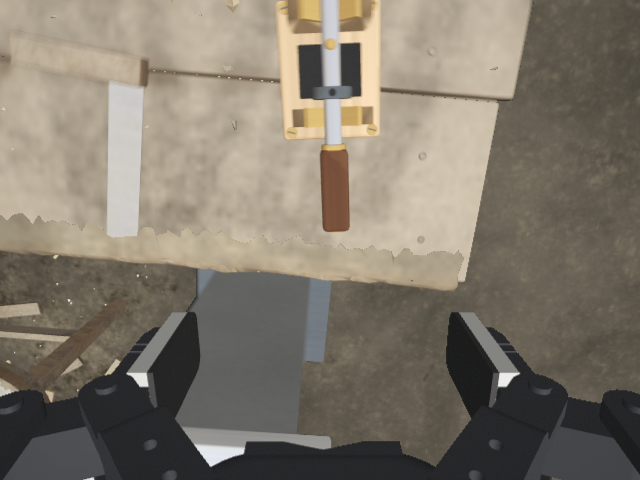

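```bash
python3 - <<'E'
from h import *
C=calibration('wrist');C['view']=np.load('wv.npy')
m=np.load('m_arbor.npy')
def mid(r):
    xs=np.where(m[r])[0];return (xs.min()+xs.max())/2,xs.max()-xs.min()+1
for r in range(2,232,12):
    c,w=mid(r);z=.074 if r>152 else .064+.006
    print(r,c,w,onplane(C,(c,r),z).round(4))
for r in(86,43,152,231): print(r,onplane(C,(332,r),.064).round(4),onplane(C,(332,r),.07).round(4),onplane(C,(336,r),.074).round(4))
E
```

```text
2 330.5 18 [ 0.5738 -0.1177  0.07  ]
14 331.0 19 [ 0.5669 -0.1187  0.07  ]
26 332.0 19 [ 0.5599 -0.12    0.07  ]
38 332.0 19 [ 0.5528 -0.1207  0.07  ]
50 331.5 18 [ 0.5455 -0.121   0.07  ]
62 332.0 17 [ 0.5382 -0.122   0.07  ]
74 332.0 17 [ 0.5307 -0.1227  0.07  ]
86 333.5 38 [ 0.5232 -0.1245  0.07  ]
98 332.0 39 [ 0.5155 -0.1242  0.07  ]
110 333.0 17 [ 0.5077 -0.1256  0.07  ]
122 333.5 18 [ 0.4998 -0.1267  0.07  ]
134 333.5 16 [ 0.4917 -0.1274  0.07  ]
146 333.5 24 [ 0.4836 -0.1282  0.07  ]
158 334.5 28 [ 0.4757 -0.1296  0.074 ]
170 334.5 28 [ 0.4674 -0.1304  0.074 ]
182 334.5 28 [ 0.4589 -0.1312  0.074 ]
194 335.0 27 [ 0.4503 -0.1323  0.074 ]
206 335.0 27 [ 0.4415 -0.1332  0.074 ]
218 335.0 27 [ 0.4326 -0.134   0.074 ]
230 335.5 24 [ 0.4236 -0.1353  0.074 ]
86 [ 0.5235 -0.1235  0.064 ] [ 0.5232 -0.1234  0.07  ] [ 0.5232 -0.126   0.074 ]
43 [ 0.5506 -0.121   0.064 ] [ 0.5498 -0.1209  0.07  ] [ 0.5494 -0.1235  0.074 ]
152 [ 0.4788 -0.1277  0.064 ] [ 0.4793 -0.1275  0.07  ] [ 0.4799 -0.1302  0.074 ]
231 [ 0.4198 -0.1332  0.064 ] [ 0.4215 -0.133   0.07  ] [ 0.4228 -0.1357  0.074 ]
```

The arbor lies with its grip end at (336,231) and collar face at row 86, in line with the stand. Now the wheel from above.

Emit:
send_rows --plan '[0.025,-0.025,-0.006,-0.4,0.025,-0.025,-0.006,-0.4,0.025,-0.025,-0.006,-0.4,0.025,-0.025,-0.006,-0.4,0.025,-0.025,-0.006,0,0,0,0,0,0,0,0,0]'

```text
clock: 3.7
tool_pos: [0.5462, 0.0117, 0.2607]
tool_rot: [3.136, 0.174, -0.002]
force: [1.0, 0.6, 1.0]
finger_gap: 0.0856
grip_force: 0.0
```

```bash
python3 - <<'E'
from h import *
s=sense(); print(s['clock'],s['tool_pos'],R.from_rotvec(s['tool_rot']).as_matrix().round(4).tolist(),np.abs(s['dq']).max())
C=calibration('wrist');a=get_image('wrist');cv2.imwrite('pics/d.png',a)
np.save('wv2.npy',C['view'])
for t in('leather_wheel','felt_wheel','rack','fence_zone'):
    for o in outline_of('wrist',t)[:1]:
      ys,xs=np.where(o['region']);print(t,round(o['score'],2),np.round(o['centre'],1),xs.min(),xs.max(),ys.min(),ys.max())
      np.save('m2_%s.npy'%t,o['region']);
      if 'wheel' in t:
        for r in range(ys.min(),ys.max()+1,4):
          x=xs[ys==r];print(r,x.min(),x.max(),end=' | ')
        print()
E
```

```text
3.7 [0.5461716  0.01167858 0.2607382 ] [[0.9939, 0.1105, -0.0012], [0.1105, -0.9939, -0.0006], [-0.0013, 0.0005, -1.0]] 0.029795220964316894
leather_wheel 0.56 [300.8  74.9] 250 348 55 96
55 262 298 | 59 251 328 | 63 250 345 | 67 250 348 | 71 250 347 | 75 250 347 | 79 251 347 | 83 251 347 | 87 251 347 | 91 259 346 | 95 297 345 | 
felt_wheel 0.87 [413.3  76.6] 362 461 59 98
59 412 418 | 63 366 452 | 67 364 461 | 71 364 461 | 75 364 460 | 79 363 460 | 83 362 460 | 87 362 459 | 91 362 459 | 95 383 458 | 
rack 0.86 [355.3  39.5] 237 486 0 135
fence_zone 0.57 [354.5  44.8] 237 486 0 136
```

View pics/d.png

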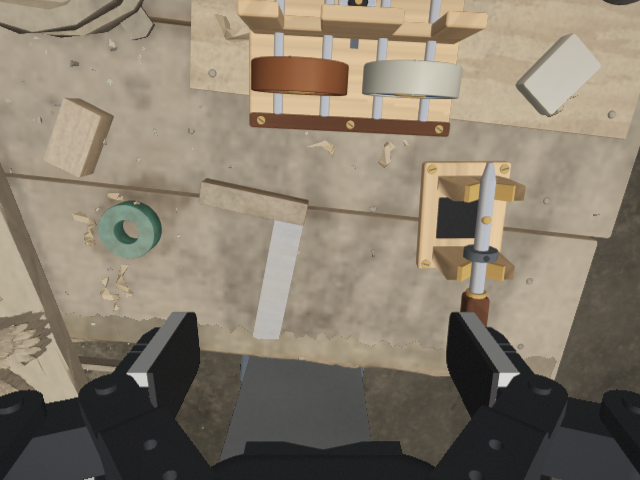

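The leather wheel is at cols 250-348, rows 55-97, just ahead of the fence; the felt wheel is right of it and the front bar runs (250,120)-(449,131). I'll fit cylinder silhouettes to the masks.

```bash
cat >> h.py <<'E'
from scipy.optimize import minimize
def fitwheel(C,m,x0,z=.058):
    t=np.linspace(0,2*np.pi,120)
    def f(p,full=False):
        x,y,a=p[0],p[1],p[2]; u=np.array([np.cos(a),np.sin(a),0]);v=np.array([-np.sin(a),np.cos(a),0])
        P=np.vstack([np.array([x,y,z])+s*.011*u+.0365*(np.cos(t)[:,None]*v+np.sin(t)[:,None]*np.array([0,0,1.])) for s in(-1,1)])
        q=np.array([proj(C,p_) for p_ in P]); S=4
        im=np.zeros((480*S,640*S),np.uint8); cv2.fillConvexPoly(im,cv2.convexHull(np.round(q*S+S/2).astype(np.int32)),1)
        im=cv2.resize(im*255,(640,480),interpolation=cv2.INTER_AREA)/255.
        return np.abs(im-m).sum()/m.sum()
    r=minimize(f,x0,method='Nelder-Mead',options=dict(initial_simplex=np.array(x0)+np.array([[0,0,0],[.006,0,0],[0,.006,0],[0,0,.08]]),xatol=2e-4,fatol=1e-4))
    return r.x,r.fun
E
python3 - <<'E'
from h import *
C=calibration('wrist');C['view']=np.load('wv2.npy')
W={}
for n,x0 in(('leather_wheel',[.65,.044,.07]),('felt_wheel',[.66,-.04,.07])):
    W[n],e=fitwheel(C,np.load('m2_%s.npy'%n).astype(float),x0);print(n,W[n].round(4),round(e,3))
d=W['leather_wheel']-W['felt_wheel'];print('dist',np.hypot(*d[:2]),'yaw',np.arctan2(-d[0],d[1]))
p,q=onplane(C,(250,120.5),.03),onplane(C,(449,131),.03);print(p,q,np.hypot(*(p-q)[:2]),'baryaw',np.arctan2((p-q)[0]*-1,(p-q)[1]))
# front top edge of base->bar mid ; fence top pts
for uv in((240,6),(240,24),(480,14),(480,34)): print(onplane(C,uv,.086).round(4))
for uv in((466,320),(483,252),(489,168)): print(uv,onplane(C,uv,.066).round(4))
E
```

```text
leather_wheel [0.6411 0.0411 0.0525] 0.041
felt_wheel [ 0.6482 -0.0438  0.0679] 0.041
dist 0.08523917624080925 yaw 0.08275382808107859
[0.60397156 0.08101701 0.03      ] [ 0.61410008 -0.08901436  0.03      ] 0.17033277391374146 baryaw 0.05949825963201193
[0.6797 0.0832 0.086 ]
[0.6687 0.0826 0.086 ]
[ 0.6927 -0.0784  0.086 ]
[ 0.6806 -0.081   0.086 ]
(466, 320) [ 0.4563 -0.1253  0.066 ]
(483, 252) [ 0.5204 -0.1263  0.066 ]
(489, 168) [ 0.59   -0.1156  0.066 ]
```

Emit:
send_rows --plan '[-0.022,0.0265,0.01,0,-0.022,0.0265,0.01,0,-0.022,0.0265,0.01,0,-0.022,0.0265,0.01,0,-0.022,0.0265,0.02,0,0,0,0,0,0,0,0,0]'

```text
clock: 4.65
tool_pos: [0.4508, -0.1336, 0.2016]
tool_rot: [3.137, 0.171, 0.001]
force: [0.5, 0.0, 0.4]
finger_gap: 0.0854
grip_force: 0.0
```

```bash
python3 - <<'E'
from h import *
s=sense(); M=R.from_rotvec(s['tool_rot']).as_matrix();print(s['clock'],s['tool_pos'],M.round(4).tolist())
C=calibration('wrist');a=get_image('wrist');cv2.imwrite('pics/e.png',a)
for o in outline_of('wrist','arbor')[:1]:
    m=o['region'];ys,xs=np.where(m);print(o['score'],ys.min(),ys.max())
    L=[]
    for r in range(ys.min()+4,ys.max()-2,10):
        x=xs[ys==r];w=x.max()-x.min()+1
        p=onplane(C,((x.max()+x.min())/2,r),.068);L.append(p);print(r,w,p.round(4), (M.T@(p-s['tool_pos'])).round(4))
E
```

```text
4.65 [ 0.450776   -0.13360372  0.20163069] [[0.9941, 0.1085, 0.0009], [0.1085, -0.9941, -0.0002], [0.0008, 0.0002, -1.0]]
0.91 0 266
4 18 [ 0.583  -0.1171  0.068 ] [ 0.1332 -0.002   0.1337]
14 20 [ 0.5778 -0.1177  0.068 ] [ 0.1279 -0.0021  0.1337]
24 19 [ 0.5725 -0.1186  0.068 ] [ 0.1225 -0.0018  0.1337]
34 20 [ 0.5671 -0.1189  0.068 ] [ 0.1171 -0.0021  0.1337]
44 20 [ 0.5617 -0.1194  0.068 ] [ 0.1117 -0.0021  0.1337]
54 20 [ 0.5562 -0.12    0.068 ] [ 0.1061 -0.0021  0.1337]
64 20 [ 0.5506 -0.1206  0.068 ] [ 0.1005 -0.0021  0.1337]
74 19 [ 0.545  -0.1215  0.068 ] [ 0.0948 -0.0018  0.1337]
84 19 [ 0.5392 -0.1222  0.068 ] [ 0.0891 -0.0018  0.1337]
94 19 [ 0.5334 -0.1228  0.068 ] [ 0.0832 -0.0018  0.1337]
104 19 [ 0.5276 -0.1234  0.068 ] [ 0.0773 -0.0018  0.1337]
114 43 [ 0.5216 -0.1241  0.068 ] [ 0.0714 -0.0018  0.1337]
124 37 [ 0.5154 -0.1228  0.068 ] [ 0.0653 -0.0037  0.1337]
134 19 [ 0.5095 -0.1254  0.068 ] [ 0.0591 -0.0019  0.1337]
144 18 [ 0.5033 -0.1263  0.068 ] [ 0.0529 -0.0015  0.1337]
154 18 [ 0.4971 -0.127   0.068 ] [ 0.0466 -0.0016  0.1337]
164 18 [ 0.4907 -0.1277  0.068 ] [ 0.0402 -0.0016  0.1337]
174 26 [ 0.4843 -0.1284  0.068 ] [ 0.0337 -0.0016  0.1337]
184 30 [ 0.4777 -0.1291  0.068 ] [ 0.0272 -0.0016  0.1337]
194 30 [ 0.4711 -0.1298  0.068 ] [ 0.0205 -0.0016  0.1336]
204 30 [ 0.4644 -0.1305  0.068 ] [ 0.0138 -0.0016  0.1336]
214 30 [ 0.4576 -0.1313  0.068 ] [ 0.0069 -0.0016  0.1336]
224 30 [ 0.4507 -0.132   0.068 ] [-0.     -0.0016  0.1336]
234 29 [ 0.4437 -0.1331  0.068 ] [-0.0071 -0.0013  0.1336]
244 29 [ 0.4366 -0.1339  0.068 ] [-0.0142 -0.0013  0.1336]
254 29 [ 0.4294 -0.1347  0.068 ] [-0.0214 -0.0013  0.1336]
```

Emit:
send_rows --plan '[0.002,-0.0015,0.03,-0.3,0,0,0.03,0,0,0,0.03,0,0,0,0.03,0,0,0,0.02,0,0,0,0.01,0,0,0,0.0065,0,0,0,0,0,0,0,0,0]'

```text
clock: 5.65
tool_pos: [0.454, -0.131, 0.0461]
tool_rot: [3.136, 0.183, 0.003]
force: [-0.7, -0.1, 0.3]
finger_gap: 0.0858
grip_force: 0.0
```

Emit:
send_rows --plan '[0,0,0,0,0,0,0,0,0,0,0,0,0,0,0,0,0,0,0,0,0,0,0,0]' --grip 0.15 --squeeze 20

```text
clock: 6.25
tool_pos: [0.4532, -0.1317, 0.0452]
tool_rot: [3.135, 0.181, 0.0]
force: [-0.1, -3.2, 2.0]
finger_gap: 0.0193
grip_force: 21.7
```

Emit:
send_rows --plan '[0,0,-0.003,0,0,0,-0.006,0,0,0,-0.02,0,0,0,-0.03,0,0,0,-0.03,0,0,0,-0.03,0,0,0,0,0]' --grip 0 --squeeze 100

```text
clock: 6.95
tool_pos: [0.455, -0.1311, 0.1689]
tool_rot: [3.135, 0.183, 0.012]
force: [1.0, -1.4, -2.1]
finger_gap: 0.0182
grip_force: 97.8
```

```bash
python3 - <<'E'
from h import *
s=sense(); M=R.from_rotvec(s['tool_rot']).as_matrix();print(s['clock'],s['tool_pos'],M.round(4).tolist(),s['force'],s['torque'],s['grip_force'])
C=calibration('wrist');a=get_image('wrist')
for o in outline_of('wrist','arbor')[:1]:
    m=o['region'];ys,xs=np.where(m);print(o['score'],ys.min(),ys.max())
    for r in range(ys.min()+4,ys.max()-2,16):
        x=xs[ys==r];w=x.max()-x.min()+1
        p=onplane(C,((x.max()+x.min())/2,r),s['tool_pos'][2]+.022);print(r,w,(x.max()+x.min())/2, (M.T@(p-s['tool_pos'])).round(4))
E
```

```text
6.95 [ 0.45503318 -0.13105559  0.16885041] [[0.9932, 0.1164, 0.0074], [0.1164, -0.9932, -0.0003], [0.0073, 0.0012, -1.0]] [ 1.04596191 -1.43834837 -2.14306155] [-0.05257695  0.08595148 -0.00560899] 97.81012773513794
0.72 0 438
4 46 326.5 [ 0.0997  0.0002 -0.0213]
20 45 326.0 [ 0.096   0.0001 -0.0213]
36 45 326.0 [ 0.0921  0.0001 -0.0213]
52 45 326.0 [ 0.0883  0.0001 -0.0214]
68 44 325.5 [ 0.0843 -0.     -0.0214]
84 44 325.5 [ 0.0803 -0.     -0.0214]
100 44 324.5 [ 0.0761 -0.0003 -0.0214]
116 43 325.0 [ 0.0719 -0.0001 -0.0215]
132 97 325.0 [ 0.0676 -0.0001 -0.0215]
148 95 325.0 [ 0.0632 -0.0001 -0.0215]
164 42 324.5 [ 0.0588 -0.0003 -0.0216]
180 41 324.0 [ 0.0542 -0.0004 -0.0216]
196 41 324.0 [ 0.0495 -0.0004 -0.0216]
212 38 324.5 [ 0.0448 -0.0003 -0.0217]
228 39 324.0 [ 0.0399 -0.0004 -0.0217]
244 40 323.5 [ 0.0349 -0.0006 -0.0217]
260 57 323.0 [ 0.0298 -0.0007 -0.0218]
276 65 323.0 [ 0.0246 -0.0007 -0.0218]
292 67 324.0 [ 0.0192 -0.0004 -0.0219]
308 65 323.0 [ 0.0138 -0.0007 -0.0219]
324 63 323.0 [ 0.0082 -0.0007 -0.0219]
340 59 322.0 [ 0.0025 -0.001  -0.022 ]
356 59 322.0 [-0.0034 -0.001  -0.022 ]
372 58 322.5 [-0.0094 -0.0009 -0.0221]
388 58 322.5 [-0.0156 -0.0009 -0.0221]
404 61 322.0 [-0.0219 -0.001  -0.0222]
420 60 321.5 [-0.0283 -0.0012 -0.0222]
```

Emit:
send_rows --plan '[0.0063,-0.0263,0,0,0.0063,-0.0263,0,0,0.0063,-0.0263,0,0,0.0063,-0.0263,0,0,0.0063,-0.0263,0,0,0.0063,-0.0263,0,0,0,0,0.02,1.3,0,0,0.03,1.4,0,0,0.03,0,0,0,0.025,0,0,0,0.02,0,0,0,0.005,0,0,0,0,0,0,0,0,0,0,0,0,0]'

```text
clock: 8.55
tool_pos: [0.4731, 0.0303, 0.0351]
tool_rot: [-3.139, -0.108, -0.003]
force: [0.8, -0.3, -1.8]
finger_gap: 0.0185
grip_force: 97.9
```

```bash
python3 - <<'E'
from h import *
s=sense(); M=R.from_rotvec(s['tool_rot']).as_matrix();print(s['clock'],s['tool_pos'],M.round(4).tolist(),s['force'])
T=s['tool_pos'];ims=[]
for c,(x,y) in(('scene',(345,240)),('side',(345,225))):
  C=calibration(c);a=get_image(c)
  for t in('arbor','leather_wheel'):
    for o in outline_of(c,t)[:1]:
      ys,xs=np.where(o['region']);print(c,t,round(o['score'],2),o['centre'],xs.min(),xs.max(),ys.min(),ys.max())
      if t=='arbor':
        i=xs.argmax();print('tip',xs[i],ys[xs==xs[i]].mean())
  nose=T+M@np.array([.141,-.0003,-.0188]);print(c,'pred nose',proj(C,nose),'wheel',proj(C,[.641,.0405,.058]),'front',proj(C,[.63,.0398,.058]))
  k=a[y-45:y+65,x-75:x+65];ims.append(cv2.resize(k,None,fx=4,fy=4,interpolation=cv2.INTER_CUBIC)[:, :400] if 0 else cv2.resize(k,(400,314),interpolation=cv2.INTER_CUBIC))
cv2.imwrite('pics/f.png',np.hstack(ims))
E
```

```text
8.55 [0.47314253 0.03030794 0.03505505] [[0.9976, 0.0689, 0.0019], [0.0689, -0.9976, 0.0006], [0.0019, -0.0005, -1.0]] [ 0.80457636 -0.31219947 -1.75844379]
scene arbor 0.71 [299.9, 260.5] 257 337 245 281
tip 337 246.0
scene leather_wheel 0.56 [346.2, 237.9] 334 364 219 256
scene pred nose [336.74783865 244.77078628] wheel [348.39817002 239.04973273] front [343.90714807 240.79271229]
side arbor 0.74 [299.7, 238.3] 250 336 227 259
tip 336 229.0
side pred nose [336.31062727 228.31254808] wheel [349.49750327 223.38670205] front [344.35432585 224.94784059]
```

View pics/f.png

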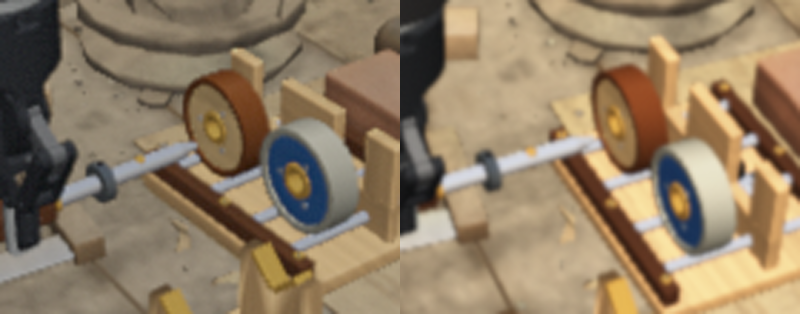

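The nose points at the wheel bore (bore at about scene (345,239.5), side (345,223)); nose is low by the 4 mm I overshot. Raise and check pitch.

Emit:
send_rows --plan '[0,0,-0.004,0,0,0,0,0,0,0,0,0]'

```text
clock: 9.15
tool_pos: [0.4726, 0.0301, 0.038]
tool_rot: [-3.14, -0.108, -0.001]
force: [-0.1, -0.2, -1.8]
finger_gap: 0.0183
grip_force: 97.9
```

```bash
python3 - <<'E'
from h import *
s=sense(); M=R.from_rotvec(s['tool_rot']).as_matrix();print(s['clock'],s['tool_pos'],M.round(4).tolist(),s['force'])
T=s['tool_pos'];ims=[]
for c,(x,y) in(('scene',(338,242)),('side',(338,226))):
  C=calibration(c);a=get_image(c)
  for o in outline_of(c,'arbor')[:1]:
      m=o['region']; n=T+M@np.array([.141,-.0003,-.0188]);k=T+M@np.array([.0,-.0003,-.0188])
      for f in(.55,.65,.75,.85,.9,.95):
        p=proj(C,k+f*(n-k));ys=np.where(m[:,int(round(p[0]))])[0];print(c,f,p.round(1),'mask mid',ys.mean(),len(ys))
  k=a[y-30:y+30,x-40:x+40];ims.append(cv2.resize(k,(400,300),interpolation=cv2.INTER_CUBIC))
cv2.imwrite('pics/g.png',np.hstack(ims))
E
```

```text
9.15 [0.47256554 0.03009121 0.03803067] [[0.9976, 0.0689, 0.0004], [0.0689, -0.9976, 0.0], [0.0004, -0.0, -1.0]] [-0.12850982 -0.22246135 -1.77540564]
scene 0.55 [309.3 254.4] mask mid 257.0 11
scene 0.65 [315.6 251.9] mask mid 253.0 7
scene 0.75 [321.7 249.5] mask mid 250.5 6
scene 0.85 [327.7 247.2] mask mid 247.5 6
scene 0.9 [330.7 246. ] mask mid 246.5 6
scene 0.95 [333.6 244.8] mask mid 246.0 5
side 0.55 [305.7 236.7] mask mid 236.5 8
side 0.65 [312.6 234.6] mask mid 234.0 7
side 0.75 [319.4 232.5] mask mid 232.5 6
side 0.85 [326.1 230.4] mask mid 230.5 6
side 0.9 [329.5 229.4] mask mid 229.5 6
side 0.95 [332.8 228.4] mask mid 228.0 5
```

View pics/g.png

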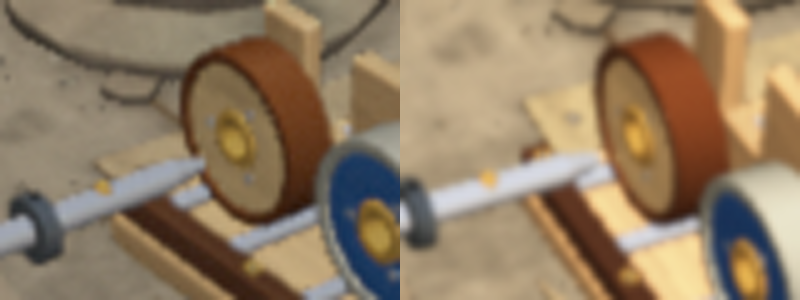

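Spindle line passes about 1–2 px below the bore centre (scene bore at crop (237,140), side (638,139)): correct up 1.5 mm and left 1.2 mm, then advance.

Emit:
send_rows --plan '[0.004,-0.0012,-0.0015,0,0.005,0,0,0,0.005,0,0,0,0.004,0,0,0,0.003,0,0,0,0.002,0,0,0,0,0,0,0]'

```text
clock: 10.05
tool_pos: [0.4958, 0.0328, 0.0399]
tool_rot: [3.139, 0.108, 0.001]
force: [-2.6, -0.8, 1.1]
finger_gap: 0.0182
grip_force: 98.5
```

Emit:
send_rows --plan '[0.003,0,0,0,0.003,0,0,0,0.003,0,0,0,0,0,0,0]'

```text
clock: 10.45
tool_pos: [0.5052, 0.0331, 0.0403]
tool_rot: [3.139, 0.108, 0.002]
force: [-3.6, -2.8, 4.7]
finger_gap: 0.0182
grip_force: 99.0
```

Emit:
send_rows --plan '[0,0.0008,-0.0015,0,0,0,0,0,0,0,0,0]'

```text
clock: 10.75
tool_pos: [0.5046, 0.0326, 0.041]
tool_rot: [3.14, 0.108, 0.001]
force: [-1.8, -1.4, 2.7]
finger_gap: 0.0186
grip_force: 98.7
```

```bash
python3 - <<'E'
from h import *
s=sense(); M=R.from_rotvec(s['tool_rot']).as_matrix();print(s['clock'],s['tool_pos'],s['force'].round(1),s['torque'].round(2))
ims=[]
for c,(x,y) in(('scene',(338,242)),('side',(338,226))):
  a=get_image(c)
  for o in outline_of(c,'leather_wheel')[:1]:
      ys,xs=np.where(o['region']);print(c,o['centre'],xs.min(),xs.max(),ys.min(),ys.max())
  k=a[y-30:y+30,x-40:x+40];ims.append(cv2.resize(k,(400,300),interpolation=cv2.INTER_CUBIC))
cv2.imwrite('pics/i.png',np.hstack(ims))
E
```

```text
10.75 [0.50456043 0.03259882 0.04104908] [-1.8 -1.4  2.7] [-0.45  0.01 -0.18]
scene [352.9, 231.9] 338 369 217 253
side [354.6, 215.7] 341 370 200 237
```

View pics/i.png

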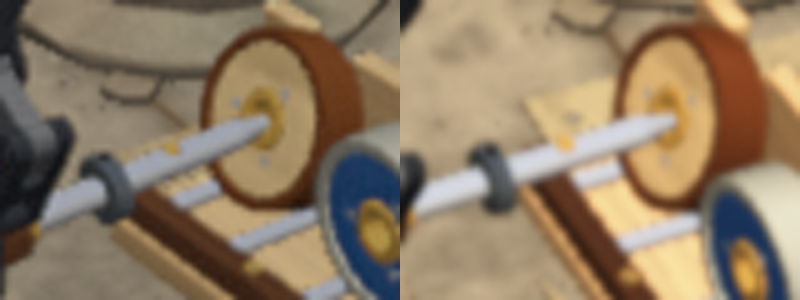

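The nose tip is at the bush but low (scene tip (268,126) against bush (262,117)), and the wheel was pushed back about 10 mm. Raise more.

Emit:
send_rows --plan '[0,0.0005,-0.002,0,0,0,0,0,0,0,0,0]'

```text
clock: 11.25
tool_pos: [0.5041, 0.0322, 0.0424]
tool_rot: [-3.14, -0.108, 0.001]
force: [-0.8, -0.3, -0.1]
finger_gap: 0.0185
grip_force: 98.4
```

Emit:
send_rows --plan '[0.002,0,0,0,0.002,0,0,0,0,0,0,0]'

```text
clock: 11.55
tool_pos: [0.5081, 0.0323, 0.0427]
tool_rot: [3.139, 0.108, -0.002]
force: [-4.3, -0.8, 3.0]
finger_gap: 0.0184
grip_force: 98.7
```

Emit:
send_rows --plan '[0,0.0003,-0.002,0,0,0,0,0,0,0,0,0]'

```text
clock: 11.85
tool_pos: [0.5083, 0.0322, 0.0445]
tool_rot: [-3.14, -0.108, 0.0]
force: [-2.1, -0.9, -1.1]
finger_gap: 0.0183
grip_force: 98.2
```

```bash
python3 - <<'E'
from h import *
s=sense(); M=R.from_rotvec(s['tool_rot']).as_matrix();T=s['tool_pos'];print(s['clock'],T,s['force'].round(1),s['torque'].round(2))
ims=[]
for c,(x,y) in(('scene',(338,240)),('side',(338,224))):
  C=calibration(c);a=get_image(c)
  for o in outline_of(c,'leather_wheel')[:1]:
      ys,xs=np.where(o['region']);print(c,o['centre'],xs.min(),xs.max(),ys.min(),ys.max())
  for o in outline_of(c,'arbor')[:1]:
      m=o['region']; n=T+M@np.array([.141,-.0003,-.0188]);k=T+M@np.array([.0,-.0003,-.0188])
      for f in(.4,.65,.75,.85,.9,.95):
        p=proj(C,k+f*(n-k));ys=np.where(m[:,int(round(p[0]))])[0];print(c,f,p.round(1),'mask mid',ys.mean(),len(ys))
      ys,xs=np.where(m);print('tip',xs.max(),ys[xs==xs.max()].mean(),'pred',proj(C,n).round(1))
  k=a[y-30:y+30,x-40:x+40];ims.append(cv2.resize(k,(400,300),interpolation=cv2.INTER_CUBIC))
cv2.imwrite('pics/j.png',np.hstack(ims))
E
```

```text
11.85 [0.50834253 0.03221195 0.04453364] [-2.1 -0.9 -1.1] [-0.17  0.28 -0.03]
scene [353.5, 233.0] 338 370 217 253
scene 0.4 [315.8 249. ] mask mid 247.5 12
scene 0.65 [331.  243.1] mask mid 243.0 7
scene 0.75 [336.9 240.8] mask mid 241.0 7
scene 0.85 [342.7 238.5] mask mid 238.5 8
scene 0.9 [345.6 237.4] mask mid 237.0 7
scene 0.95 [348.5 236.3] mask mid 236.5 6
tip 352 235.5 pred [351.3 235.2]
side [352.6, 213.3] 341 371 200 236
side 0.4 [312.9 232.1] mask mid 230.5 8
side 0.65 [329.9 226.9] mask mid 225.5 8
side 0.75 [336.6 224.8] mask mid 223.5 8
side 0.85 [343.2 222.8] mask mid 221.5 8
side 0.9 [346.5 221.8] mask mid 220.5 6
side 0.95 [349.8 220.8] mask mid 220.0 5
tip 352 219.5 pred [353.1 219.8]
```

View pics/j.png

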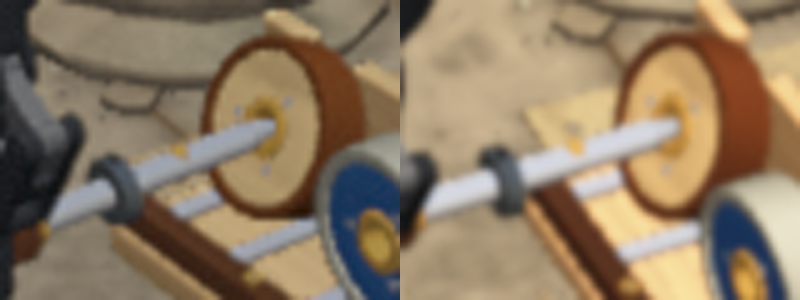

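Emit:
send_rows --plan '[0.0015,0,0,0,0.0015,0,0,0,0,0,0,0]'

```text
clock: 12.45
tool_pos: [0.5116, 0.0323, 0.045]
tool_rot: [3.14, 0.108, 0.0]
force: [-1.3, -0.5, 1.2]
finger_gap: 0.0184
grip_force: 98.3
```

```bash
python3 - <<'E'
from h import *
s=sense();print(s['tool_pos'],s['force'].round(1),s['torque'].round(2))
for c in('scene','side'):
  C=calibration(c);a=get_image(c);cv2.imwrite('pics/k_%s.png'%c,a)
  for f in('a' if c=='scene' else 'b',None):
    pass
  o=outline_of(c,'leather_wheel')
  if o:
    m=o[0]['region'];ys,xs=np.where(m);print(c,o[0]['score'],xs.min(),xs.max(),ys.min(),ys.max(),m.sum())
    for y0 in(.058,.061): print(y0,fitwheel(C,m.astype(float),[.653,.041,.06],z=y0))
# template shift of the rim between first and current picture
for c,f,(x0,x1,y0,y1) in(('scene','a',(333,366,217,235)),('side','b',(338,365,199,215))):
  A=cv2.imread('pics/%s.png'%f);B=cv2.imread('pics/k_%s.png'%c)
  t=cv2.resize(A[y0:y1,x0:x1],None,fx=4,fy=4,interpolation=cv2.INTER_CUBIC);S=cv2.resize(B[y0-12:y1+12,x0-5:x1+20],None,fx=4,fy=4,interpolation=cv2.INTER_CUBIC)
  r=cv2.matchTemplate(S,t,cv2.TM_CCOEFF_NORMED);_,v,_,l=cv2.minMaxLoc(r);print(c,'shift',l[0]/4-5,l[1]/4-12,v)
E
```

```text
[0.5116154  0.03229552 0.04495031] [-1.3 -0.5  1.2] [-0.21  0.42 -0.12]
scene 0.86 338 371 216 253 909
0.058 (array([0.66094049, 0.05035887, 0.20106073]), np.float64(0.2528441079402058))
0.061 (array([0.65761383, 0.04548498, 0.15159426]), np.float64(0.2565456545654565))
side 0.62 342 371 200 236 786
0.058 (array([0.66153755, 0.05164937, 0.08609471]), np.float64(0.3381130569276056))
0.061 (array([0.65995765, 0.04888288, 0.08499532]), np.float64(0.341371052237689))
scene shift 8.5 -4.75 0.46455472707748413
side shift 9.0 -5.5 0.4891721308231354
```

```bash
python3 - <<'E'
from h import *
s=sense();M=R.from_rotvec(s['tool_rot']).as_matrix();T=s['tool_pos'];C=calibration('wrist');a=get_image('wrist');cv2.imwrite('pics/w.png',a)
print(s['force'].round(1))
m=outline_of('wrist','arbor')[0]['region'];ys,xs=np.where(m)
for r in list(range(2,ys.max(),14)):
    x=xs[ys==r]
    if len(x)<5: continue
    c=(x.max()+x.min())/2;p=onplane(C,(c,r),T[2]+.0188);print(r,x.max()-x.min()+1,c,(M.T@(p-T)).round(4))
o=outline_of('wrist','leather_wheel')
for k in o[:1]: y,x=np.where(k['region']);print(k['score'],x.min(),x.max(),y.min(),y.max())
E
```

```text
[-1.3  0.3  0.3]
2 47 325.0 [ 0.1007 -0.0002 -0.0188]
16 47 324.0 [ 0.0974 -0.0004 -0.0188]
30 46 324.5 [ 0.094  -0.0003 -0.0188]
44 46 324.5 [ 0.0905 -0.0003 -0.0188]
58 45 324.0 [ 0.087  -0.0004 -0.0188]
72 44 324.5 [ 0.0835 -0.0003 -0.0188]
86 45 324.0 [ 0.0799 -0.0004 -0.0188]
100 43 324.0 [ 0.0762 -0.0004 -0.0188]
114 43 324.0 [ 0.0724 -0.0004 -0.0188]
128 98 323.5 [ 0.0686 -0.0006 -0.0188]
142 97 324.0 [ 0.0647 -0.0004 -0.0188]
156 55 327.0 [ 0.0607  0.0005 -0.0188]
170 43 324.0 [ 0.0567 -0.0004 -0.0188]
184 42 323.5 [ 0.0525 -0.0005 -0.0188]
198 41 324.0 [ 0.0483 -0.0004 -0.0188]
212 41 324.0 [ 0.044  -0.0004 -0.0188]
226 41 323.0 [ 0.0397 -0.0007 -0.0188]
240 40 322.5 [ 0.0352 -0.0008 -0.0188]
254 57 323.0 [ 0.0307 -0.0007 -0.0188]
268 64 322.5 [ 0.026  -0.0009 -0.0188]
282 68 323.5 [ 0.0213 -0.0005 -0.0188]
296 67 323.0 [ 0.0164 -0.0007 -0.0188]
310 65 323.0 [ 0.0115 -0.0007 -0.0188]
324 65 323.0 [ 0.0065 -0.0007 -0.0188]
338 60 322.5 [ 0.0013 -0.0009 -0.0188]
352 60 322.5 [-0.004  -0.0009 -0.0188]
366 59 322.0 [-0.0093 -0.001  -0.0188]
380 59 322.0 [-0.0148 -0.001  -0.0188]
394 60 322.5 [-0.0204 -0.0009 -0.0188]
408 60 322.5 [-0.0262 -0.0009 -0.0188]
422 59 322.0 [-0.0321 -0.0011 -0.0188]
436 46 322.5 [-0.0381 -0.0009 -0.0188]
0.45 199 639 0 72
```

View pics/w.png

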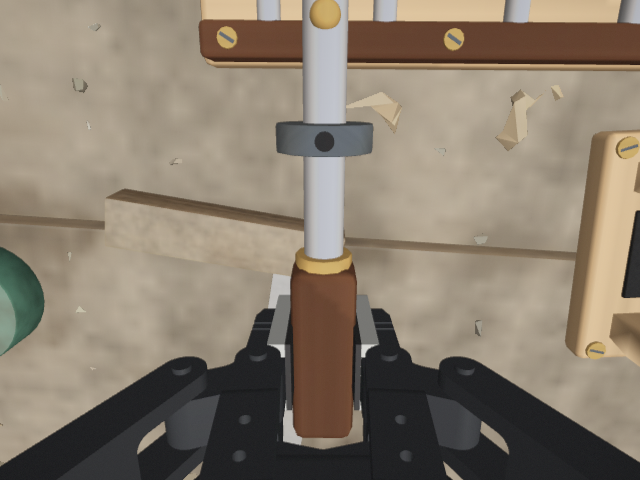

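Wrist view: arbor held square, collar at row 140, ball on top; no slip. I'll check the wheel numerically with colour classes.

```bash
python3 - <<'E'
from h import *
def cls(im):
    h=cv2.cvtColor(im,cv2.COLOR_BGR2HSV).astype(int);H,S,V=h[...,0],h[...,1],h[...,2]
    o=np.full(H.shape,'.')
    o[(S>150)&(H<14)]='R'
    o[(H>=14)&(H<30)&(S>130)&(V>110)]='B'
    o[(H>=10)&(H<30)&(S<=130)&(S>60)&(V>140)]='w'
    o[(S<45)&(V>110)]='m'
    return o
for f,x,y in(('a',330,216),('k_scene',330,216),('b',330,198),('k_side',330,198)):
    o=cls(cv2.imread('pics/%s.png'%f)[y:y+42,x:x+44]);print(f,x,y)
    for i,r in enumerate(o): print('%3d '%(y+i)+''.join(r))
E
```

```text
a 330 216
216 .........................wwwwwww............
217 ...........................wwwww............
218 ............................wwww............
219 .............................www............
220 .................RRRRRR......www............
221 .............RRRRRRRRRRRB....www............
222 ...........RRRRRRRRRRRRRRRB..www.........www
223 .........RRRRRRRRRRRRRRRRRRB.ww........wwwww
224 .......RRRR..RRRRRRRRRRRRRRR.www.......wwwww
225 .......R.......RRRRRRRRRRRRRBwww........wwww
226 ......R.........RRRRRRRRRRRRRwww..........ww
227 .....RR..........RRRRRRRRRRRRRww....ww.....w
228 .....R............RRRRRRRRRRRRBw.wwwww......
229 .....R.............RRRRRRRRRRRR..wwwww......
230 .....R..............RRRRRRRRRRRBwwwwww......
231 .....................RRRRRRRRRRR.wwwww......
232 .....R...............RRRRRRRRRRR.wwwww......
233 ....R.................RRRRRRRRRRBwwwww......
234 .....R......BBBB......RRRRRRRRRR..wwww......
235 .....R......B.BBw......RRRRRRRRRR.wwww......
236 .....R.....B...BB......RRRRRRRRRRBwwww......
237 .....R.....BBBBBBB.....RRRRRRRRRRRwwwm.....m
238 .....R..
[... 6482 characters left out ...]
BRRRRRRRRRRRBB
226 mmmmmmmm.www..wwwwwwwwwwwwwwwwBRRRRRRRRRRRBB
227 mmmmmmwwwwww.RBwwwwwwwwwwwwwwwBRRRRRRRRRRB..
228 mm.wwwwww.mm.RBwwwwwwwwwwwwwwBRRRRRRRR....ww
229 wwwwww.mmmmmm.RBwwwwwwwwwwwwBBRRRRR.........
230 .wwmmmmmmmmm..RBwwwwwwwwwwwwBRRR.........mmm
231 .w.mmmmmmmmmw.RRBwwwwwwwwwwBBR........mmmmmm
232 R..mmmmmm.wwwwRRBBwwwwwwwwBBR.......mmmmmmmm
233 RR..m.wwwwwwwwBRRBBwwwwwwBBRR.....m..mmmmmmm
234 RR..wwwwwwwwwwwBRRBBBwwwBBRR........mmmmmmmm
235 RRRR.wwwwwwwwwwwBRRRBBBBRRRR.........mmmmmmm
236 RRRRRBwwwwwwwwwwwBRRRRRRRRR...........mmmmmm
237 RRRRR.wwwwwwwwwwwwwB.RR...............mmmmmm
238 RRRRRRBwwwwwwwwwwwwwwwwww.mm...........mmmmm
239 RRRRRRRBwwwwwwwwwwwwwww.mmmmmm..........mmmm
```

```bash
python3 - <<'E'
from h import *
a,b=calibration('scene'),calibration('side')
print('bush0',tri([(a,(344.9,239.5)),(b,(345.3,223.1))]))
print('bush1',tri([(a,(350.6,235.)),(b,(352,218.6))]))
print('tip',tri([(a,(351.5,235.4)),(b,(353.2,218.5))]))
for p in([.63,.0398,.058],[.643,.0406,.058],[.643,.0406,.064],[.650,.041,.058],[.650,.041,.064]): print(p,proj(a,p).round(1),proj(b,p).round(1))
s=sense();M=R.from_rotvec(s['tool_rot']).as_matrix()
n=s['tool_pos']+M@np.array([.139,-.0003,-.0188]);print('nose',n,proj(a,n),proj(b,n))
E
```

```text
bush0 [0.63370051 0.04287923 0.05860018]
bush1 [0.64919283 0.04634839 0.06227154]
tip [0.65359769 0.04981376 0.05836557]
[0.63, 0.0398, 0.058] [343.9 240.8] [344.4 224.9]
[0.643, 0.0406, 0.058] [349.2 238.7] [350.4 223.1]
[0.643, 0.0406, 0.064] [349.2 236.1] [350.6 220.7]
[0.65, 0.041, 0.058] [352.1 237.7] [353.7 222.1]
[0.65, 0.041, 0.064] [352.1 235. ] [353.9 219.7]
nose [0.65015279 0.0422192  0.06379641] [351.80616046 234.81871385] [353.6700073  219.42159133]
```

The wheel has tipped backwards against the push (face brighter, bush about 5 mm higher). Withdraw, let it settle upright, and re-measure nose against bore in the same images.

Emit:
send_rows --plan '[-0.003,0,0,0,-0.003,0,0,0,-0.003,0,0,0,-0.003,0,0,0,-0.004,0,0,0,-0.005,0,0.002,0,-0.005,0,0.003,0,-0.005,0,0,0,0,0,0,0,0,0,0,0,0,0,0,0]'

```text
clock: 13.9
tool_pos: [0.4807, 0.0303, 0.04]
tool_rot: [3.14, 0.108, 0.001]
force: [0.4, -0.1, -2.1]
finger_gap: 0.0182
grip_force: 98.0
```

```bash
cat >> h.py <<'E'
def cls(im):
    h=cv2.cvtColor(im,cv2.COLOR_BGR2HSV).astype(int);H,S,V=h[...,0],h[...,1],h[...,2]
    o=np.full(H.shape,'.')
    o[(S>150)&(H<14)]='R'
    o[(H>=14)&(H<30)&(S>130)&(V>110)]='B'
    o[(H>=10)&(H<30)&(S<=130)&(S>60)&(V>140)]='w'
    o[(S<45)&(V>110)]='m'
    return o
E
python3 - <<'E'
from h import *
s=sense();M=R.from_rotvec(s['tool_rot']).as_matrix();print(s['clock'],s['tool_pos'],M.round(4)[:2,0],s['force'].round(1))
n=s['tool_pos']+M@np.array([.139,-.0003,-.0188]);a,b=calibration('scene'),calibration('side');print('nose',n,proj(a,n),proj(b,n))
for c,x,y in(('scene',322,216),('side',322,198)):
    im=get_image(c);cv2.imwrite('pics/l_%s.png'%c,im)
    o=cls(im[y:y+42,x:x+42]);print(c,x,y)
    for i,r in enumerate(o): print('%3d '%(y+i)+''.join(r))
E
```

```text
13.9 [0.48066389 0.03025358 0.04001874] [0.9976 0.0689] [ 0.4 -0.1 -2.1]
nose [0.61930478 0.04012968 0.05887866] [339.20464534 241.89134272] [339.12915941 225.7992714 ]
scene 322 216
216 .................................wwwwwww..
217 .w................................wwwwww..
218 ....................................wwww..
219 ....................................wwww..
220 ....................................wwww..
221 ......................RRR...........wwww..
222 ...................RRRRRRRRR.B......wwww..
223 ................RRRRRRRRRRRRRRB.....wwww..
224 ..............RRRRRRRRRRRRRRRRRB....wwww..
225 ............RR...RRRRRRRRRRRRRRRB...wwww..
226 ...........RR......RRRRRRRRRRRRRB...wwww..
227 ..........RR........RRRRRRRRRRRRRB..wwww..
228 ..........R..........RRRRRRRRRRRRR..wwww.w
229 ..........R...........RRRRRRRRRRRRB.wwwwww
230 ..........R............RRRRRRRRRRRRBwwwwww
231 .........R..............RRRRRRRRRRRBwwwwww
232 ........................RRRRRRRRRRRRwwwwww
233 .........R...............RRRRRRRRRRRBwwwww
234 .........R...............RRRRRRRRRRRBwwwww
235 ....w....R.......BBB
[... 2343 characters left out ...]
w...ww.mmmmmmmmmmmm.wBBBBRRRRRRRRRRR.mmwwB
226 w...mmmmmmmmmmmmmm.wBBBBBRRRRRRRRRRRwwwwBB
227 mmmmmmmmmmmmmmmmm.wBBBBBwBRRRRRRRRRR.wwwBB
228 mmmmmmmmmmmmmmm.wwBBBBBBwBRRRRRRRRRR.wwwBB
229 mmmmmmmmmmmmmm..wwBBBBBBwBRRRRRRRRRRRwwwww
230 mmmmmmmmmmmmmmm.BBwBBBBwwBRRRRRRRRRRRwwwww
231 mmmmmmmm..mmmmm.BBwwwwwwwBRRRRRRRRRRRwwwww
232 mmmmm......mmmm.RBwwwwwwwBRRRRRRRRRRRwww..
233 m.......RR..m.wwRBBwwwwwwBRRRRRRRRRRR.....
234 www..RRRRR..wwww.RBwwwwwBBRRRRRRRRRR......
235 wBBB.RRRRRR..wwwwRBBwwwwB.RRRRRRRRRR......
236 .BBBBRRRRRRRRBwwwBRBBwwwB.RRRRRRRRR.......
237 wwBBB.RRRRRRR.wwww.RBwwwB.RRRRRRRRR.......
238 wwwBBB.RRRRRRRBwwwBRBBBB.RRRRRRRR.........
239 wwwBBBBRRRRRRRRBwwwBRR..RRRRRR....mmmm....
```

Emit:
send_rows --plan '[-0.003,0,0,0,-0.004,0,0,0,-0.003,0.0007,-0.0018,0,0,0,0,0,0,0,0,0,0,0,0,0]'

```text
clock: 14.6
tool_pos: [0.4706, 0.0289, 0.0417]
tool_rot: [-3.14, -0.108, -0.0]
force: [0.5, 0.0, -1.6]
finger_gap: 0.0182
grip_force: 98.0
```

```bash
python3 - <<'E'
from h import *
s=sense();M=R.from_rotvec(s['tool_rot']).as_matrix();print(s['clock'],s['tool_pos'],M.round(4)[:2,0],s['force'].round(1))
ims=[]
for c,x,y in(('scene',335,238),('side',335,222)):
    im=get_image(c);cv2.imwrite('pics/n_%s.png'%c,im)
    ims.append(cv2.resize(im[y-25:y+25,x-25:x+25],(400,400),interpolation=cv2.INTER_CUBIC))
cv2.imwrite('pics/n.png',np.hstack(ims))
E
```

```text
14.6 [0.47058608 0.02885965 0.04171468] [0.9976 0.069 ] [ 0.5  0.  -1.6]
```

View pics/n.png

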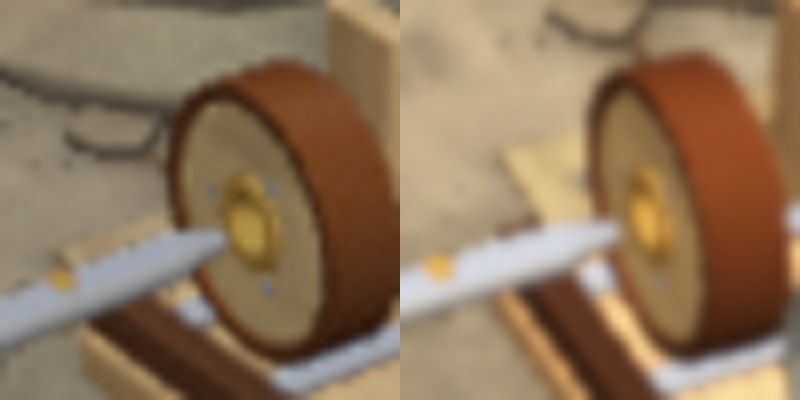

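Nose tip at scene crop (226,238), bush (251,222): about 7 mm short and 0.8 px low in both views. Shift up 1.1 mm, left 0.8 mm, and go in.

Emit:
send_rows --plan '[0,-0.0008,-0.0011,0,0.004,0,0,0,0.004,0,0,0,0.003,0,0,0,0.003,0,0,0,0,0,0,0]'

```text
clock: 15.3
tool_pos: [0.4847, 0.0305, 0.0426]
tool_rot: [3.139, 0.108, -0.0]
force: [-0.5, 0.5, -1.9]
finger_gap: 0.0185
grip_force: 98.0
```

Emit:
send_rows --plan '[0.002,0,0,0,0.002,0,0,0,0,0,0,0]'

```text
clock: 15.6
tool_pos: [0.4886, 0.0309, 0.0427]
tool_rot: [3.14, 0.108, 0.0]
force: [-0.1, 0.5, -1.3]
finger_gap: 0.0185
grip_force: 98.0
```

Emit:
send_rows --plan '[0.003,0,0,0,0.003,0,0,0,0.002,0,0,0,0,0,0,0]'

```text
clock: 16.0
tool_pos: [0.4966, 0.0314, 0.0427]
tool_rot: [3.14, 0.108, -0.0]
force: [-0.8, -0.1, -2.3]
finger_gap: 0.0182
grip_force: 98.0
```

```bash
python3 - <<'E'
from h import *
s=sense();print(s['clock'],s['tool_pos'],s['force'].round(1),s['torque'].round(2))
for c,x,y in(('scene',322,216),):
    im=get_image(c);cv2.imwrite('pics/o_%s.png'%c,im)
    o=cls(im[y:y+42,x:x+42]);print(c,x,y)
    for i,r in enumerate(o): print('%3d '%(y+i)+''.join(r))
E
```

```text
16.0 [0.49662179 0.03137858 0.04265495] [-0.8 -0.1 -2.3] [-0.08  0.18  0.02]
scene 322 216
216 w................................wwwwwww..
217 w.................................wwwwww..
218 ....................................wwww..
219 ....................................wwww..
220 ..w.................................wwww..
221 .....................RRRRR..........wwww..
222 ..................RRRRRRRRRR.B......wwww..
223 ................RRRRRRRRRRRRRRB.....wwww..
224 .............RRRRRRRRRRRRRRRRRRB....wwww..
225 ............RR...RRRRRRRRRRRRRRRB...wwww..
226 ...........RR......RRRRRRRRRRRRRB...wwww..
227 ..........RR........RRRRRRRRRRRRRB..wwww..
228 ..........R..........RRRRRRRRRRRRRB.wwww.w
229 ..........R...........RRRRRRRRRRRRB.wwwwww
230 .......................RRRRRRRRRRRR.wwwwww
231 .........RR.............RRRRRRRRRRRBwwwwww
232 .........R..............RRRRRRRRRRRRwwwwww
233 .........R...............RRRRRRRRRRRBwwwww
234 .........R...............RRRRRRRRRRRBwwwww
235 .........R......BBBB......RRRRRRRRRRRwwwww
236 ................BBBBB.....RRRRRRRRRRRwwwww
237 ..........R.....B.
[... 264 characters left out ...]
www.mwBBwmmmmmmmmmmm.BB.....RRRRRRRRRR....
244 wmmmmmm.mmmmmmmmm...BBB.....RRRRRRRRRRR...
245 mmmmmmmmmmmmmm....BBB.B......RRRRRRRRR....
246 mmmmmmmmmmm..................RRRRRRRRR....
247 mmmmmmmmmm....B..............RRRRRRRRR....
248 mmmmmmmm.www.RB......m.......RRRRRRRRR....
249 mmmm....wwwww.R......m.......RRRRRRRRR....
250 mm......www.m..B.............RRRRRRRR.w...
251 ....RRR...mmmm.RB...........RRRRRRRR..w...
252 ..RRRRRRR..mmmm.R...........RRRRRRRR.ww...
253 .RRRR.R.RR..mm..RR..........RRRRRRR..mmm.m
254 .RRRRRRR.RR...ww.RR........RRRRRR...mmmm.m
255 w..RRRRRRRRRR..ww.RR......RRRR....mmmmmm.m
256 ww..RRRRRRR.R....w.RRRR..RRR...mmmmmmmmm.m
257 www..RRR.RRRR.RR.....RRRR....mmmmmmmmmww.m
```

The nose is well inside the bore and the wheel undisturbed. Continue.

Emit:
send_rows --plan '[0.003,0,0,0,0.003,0,0,0,0.003,0,0,0,0.003,0,0,0,0,0,0,0]'

```text
clock: 16.55
tool_pos: [0.5087, 0.0322, 0.0426]
tool_rot: [3.14, 0.108, -0.0]
force: [0.9, 0.5, -1.6]
finger_gap: 0.0184
grip_force: 98.0
```

Emit:
send_rows --plan '[0.003,0,0,0,0.003,0,0,0,0.003,0,0,0,0,0,0,0]'

```text
clock: 16.95
tool_pos: [0.5176, 0.0328, 0.0426]
tool_rot: [3.139, 0.108, -0.001]
force: [0.2, -1.1, -1.5]
finger_gap: 0.0187
grip_force: 98.0
```

Emit:
send_rows --plan '[0.003,0,0,0,0.003,0,0,0,0.003,0,0,0,0.003,0,0,0,0.003,0,0,0,0,0,0,0]'

```text
clock: 17.55
tool_pos: [0.5327, 0.0339, 0.0427]
tool_rot: [3.14, 0.108, 0.0]
force: [-0.4, -0.2, -2.2]
finger_gap: 0.0186
grip_force: 98.0
```

Emit:
send_rows --plan '[0.003,0,0,0,0.003,0,0,0,0.003,0,0,0,0.002,0,0,0,0,0,0,0]'

```text
clock: 18.05
tool_pos: [0.5436, 0.0347, 0.0427]
tool_rot: [3.14, 0.108, 0.0]
force: [-1.3, -1.4, -2.7]
finger_gap: 0.0184
grip_force: 98.1
```

Wheel is sliding back; now small steps toward the fence.

Emit:
send_rows --plan '[0.0015,0,0,0,0.0015,0,0,0,0.0015,0,0,0,0.0015,0,0,0]'

```text
clock: 18.45
tool_pos: [0.5494, 0.0351, 0.0427]
tool_rot: [3.14, 0.108, -0.0]
force: [-1.8, -1.0, -0.9]
finger_gap: 0.0188
grip_force: 98.1
```

Emit:
send_rows --plan '[0.0015,0,0,0,0.0015,0,0,0,0,0,0,0]'

```text
clock: 18.75
tool_pos: [0.5524, 0.0353, 0.0427]
tool_rot: [3.14, 0.108, -0.0]
force: [-0.5, -1.9, -0.2]
finger_gap: 0.0184
grip_force: 98.1
```

Emit:
send_rows --plan '[0.0015,0,0,0,0.0015,0,0,0,0,0,0,0]'

```text
clock: 19.05
tool_pos: [0.5552, 0.0355, 0.0425]
tool_rot: [3.14, 0.108, -0.001]
force: [-2.5, -1.5, -1.4]
finger_gap: 0.0187
grip_force: 98.1
```

Emit:
send_rows --plan '[0.001,0.0002,0,0,0.001,0,0,0,0,0,0,0]'

```text
clock: 19.35
tool_pos: [0.5563, 0.0352, 0.0422]
tool_rot: [3.139, 0.108, -0.004]
force: [-6.1, -1.1, -0.6]
finger_gap: 0.0187
grip_force: 98.2
```

Emit:
send_rows --plan '[0.001,0.0002,0,0,0.001,0,0,0,0,0,0,0]'

```text
clock: 19.65
tool_pos: [0.5594, 0.0352, 0.0426]
tool_rot: [3.139, 0.108, 0.0]
force: [-1.4, -2.0, -2.8]
finger_gap: 0.0187
grip_force: 98.1
```

```bash
python3 - <<'E'
from h import *
s=sense();print(s['clock'],s['tool_pos'],s['force'].round(1),s['torque'].round(2))
for c,x,y in(('scene',330,212),):
    im=get_image(c);cv2.imwrite('pics/p_%s.png'%c,im)
    o=cls(im[y:y+44,x:x+50]);print(c,x,y)
    for i,r in enumerate(o): print('%3d '%(y+i)+''.join(r))
E
```

```text
19.65 [0.55941721 0.03524173 0.04258056] [-1.4 -2.  -2.8] [-0.51  0.6  -0.13]
scene 330 212
212 .....................wwwww...........w..ww........
213 .....................wwwwwww......................
214 .....................wwwwwwww...........w.........
215 ........................wwwwwww...................
216 ........................BBBRB.B...................
217 ......................RRRRRRRRRR..................
218 .....................RRRRRRRRRRRRR................
219 ...................RRRRRRRRRRRRRRRR...............
220 m.................RRRRRRRRRRRRRRRRRR..............
221 m...............R........RRRRRRRRRRRR.............
222 mm..............R........RRRRRRRRRRRRR...www......
223 mmm............RR..........RRRRRRRRRRRR.wwwww...ww
224 mmm............R............RRRRRRRRRRRBwwwwwwwwww
225 mmmm..........RR.............RRRRRRRRRRRBwwwwwwwww
226 mm............R...............RRRRRRRRRRR.wwwwwwww
227 ..mm..........R...............RRRRRRRRRRRR.wwwwwww
228 ..............R................RRRRRRRRRRRB..wwwww
229 ..............R................RRRRRRRRRRRB...wwww
230 ..............
[... 711 characters left out ...]
mm.......B.........................mmmmm
244 ...mmmmmmm.........R.......m..................mmmm
245 ..mmmmmmm......................................mmm
246 .mmmm..www......mmm.RB..........................mm
247 .mmm.wwwww.m..mmmmmm.RB..........................m
248 ..wwwwww.mmmmmmmmmmw..R...........................
249 .wwwwwmmmmmmmmmm.wwwww.R.B........................
250 .ww.mmmmmmmmmmwwwwwwwww.RR........................
251 ..mmmmmmmmm.wwwwwwwwwwww.RRRRR....................
252 R..mmmmmmwwwwwwwwwwwwwwwww..R............BBw......
253 RR..mm.wwwwwwwwwwwwwwwwwwwww.mmm.m.......BBBB.....
254 .RR...wwwwwwwwwwwwwwwwwwww.mmmmm.m.........BBB....
255 RRRRRR.wwwwwwwwwwwwwwwww.mmmmmmm.m......B.BBBB....
```

Wheel now against the fence and the balls have begun to enter (peak then drop). Keep pushing.

Emit:
send_rows --plan '[0.0015,0.0003,0,0,0.0015,0,0,0,0.0015,0,0,0,0,0,0,0]'

```text
clock: 20.1
tool_pos: [0.5644, 0.0354, 0.0428]
tool_rot: [3.14, 0.108, 0.002]
force: [-0.4, -1.5, -1.9]
finger_gap: 0.0188
grip_force: 98.0
```

Emit:
send_rows --plan '[0.0015,0,0,0,0.0015,0,0,0,0.0015,0,0,0,0,0,0,0]'

```text
clock: 20.5
tool_pos: [0.5689, 0.0357, 0.0429]
tool_rot: [3.14, 0.108, 0.002]
force: [-0.6, -1.2, -2.7]
finger_gap: 0.0185
grip_force: 98.0
```

Emit:
send_rows --plan '[0.001,0,0,0,0.001,0,0,0,0,0,0,0]'

```text
clock: 20.8
tool_pos: [0.5706, 0.0358, 0.0428]
tool_rot: [3.14, 0.108, 0.001]
force: [-1.4, -0.8, -3.0]
finger_gap: 0.0181
grip_force: 98.0
```

Emit:
send_rows --plan '[0.001,0,0,0,0.001,0,0,0,0,0,0,0]'

```text
clock: 21.1
tool_pos: [0.5727, 0.036, 0.0429]
tool_rot: [3.14, 0.108, 0.001]
force: [-1.4, -1.1, -1.2]
finger_gap: 0.0184
grip_force: 98.0
```

Emit:
send_rows --plan '[0.001,0,0,0,0.001,0,0,0,0,0,0,0]'

```text
clock: 21.4
tool_pos: [0.5745, 0.0361, 0.0428]
tool_rot: [3.14, 0.108, 0.001]
force: [-1.6, -1.1, -1.9]
finger_gap: 0.0183
grip_force: 98.0
```

Emit:
send_rows --plan '[0.001,0,0,0,0.001,0,0,0,0,0,0,0]'

```text
clock: 21.7
tool_pos: [0.5766, 0.0362, 0.0428]
tool_rot: [3.14, 0.108, 0.001]
force: [-0.4, -1.3, -2.1]
finger_gap: 0.0187
grip_force: 98.0
```

Emit:
send_rows --plan '[0.001,0,0,0,0.0005,0,0,0,0,0,0,0]'

```text
clock: 22.0
tool_pos: [0.5778, 0.0363, 0.0427]
tool_rot: [3.14, 0.108, 0.0]
force: [-1.9, -0.8, -1.9]
finger_gap: 0.0183
grip_force: 98.0
```

Emit:
send_rows --plan '[0.0005,0,0,0,0.0005,0,0,0,0,0,0,0]'

```text
clock: 22.3
tool_pos: [0.5796, 0.0366, 0.0431]
tool_rot: [-3.14, -0.109, -0.003]
force: [0.6, -0.7, -2.2]
finger_gap: 0.0185
grip_force: 98.1
```

Emit:
send_rows --plan '[0.0005,0,0,0,0.0005,0,0,0,0,0,0,0]'

```text
clock: 22.6
tool_pos: [0.5801, 0.0366, 0.0429]
tool_rot: [-3.14, -0.108, -0.001]
force: [0.9, 0.5, -2.5]
finger_gap: 0.0188
grip_force: 98.0
```

Emit:
send_rows --plan '[0.0005,0,0,0,0.0005,0,0,0,0,0,0,0]'

```text
clock: 22.9
tool_pos: [0.5808, 0.0365, 0.0427]
tool_rot: [3.14, 0.108, -0.0]
force: [0.6, -0.4, -1.6]
finger_gap: 0.0186
grip_force: 98.0
```

Emit:
send_rows --plan '[0.0005,0,0,0,0.0005,0,0,0,0,0,0,0]'

```text
clock: 23.2
tool_pos: [0.5817, 0.0366, 0.0426]
tool_rot: [3.14, 0.108, -0.0]
force: [0.1, -0.8, -1.7]
finger_gap: 0.0183
grip_force: 98.0
```

Emit:
send_rows --plan '[0.0005,0,0,0,0.0005,0,0,0,0,0,0,0]'

```text
clock: 23.5
tool_pos: [0.5828, 0.0367, 0.0427]
tool_rot: [3.14, 0.108, -0.0]
force: [-0.2, -0.1, -1.9]
finger_gap: 0.0187
grip_force: 98.0
```

```bash
python3 - <<'E'
from h import *
s=sense();print(s['clock'],s['tool_pos'],s['force'].round(1),s['torque'].round(2))
for c,x,y in(('scene',330,216),):
    im=get_image(c)
    o=cls(im[y:y+34,x:x+44]);print(c,x,y)
    for i,r in enumerate(o): print('%3d '%(y+i)+''.join(r))
E
```

```text
23.5 [0.58276819 0.03665505 0.04269078] [-0.2 -0.1 -1.9] [-0.08  0.09  0.01]
scene 330 216
216 .......m...m............BBBBBB..............
217 ........mmmm...........RRRRRRRRR............
218 ........mmmmm........RRRRRRRRRRRRR..........
219 .........mmmmm.....RRRRRRRRRRRRRRRR.........
220 ..........mmmm......RRRRRRRRRRRRRRRR........
221 ..........mmmmm.........RRRRRRRRRRRRR.......
222 ...........m..............RRRRRRRRRRRR...www
223 ............mmm............RRRRRRRRRRR.wwwww
224 ............................RRRRRRRRRRRBwwww
225 .............................RRRRRRRRRRRBwww
226 .............................RRRRRRRRRRRR.ww
227 ..............................RRRRRRRRRRR..w
228 ...............................RRRRRRRRRRRB.
229 ...............................RRRRRRRRRRRB.
230 ................................RRRRRRRRRRB.
231 ................................RRRRRRRRRRR.
232 ..........................w......RRRRRRRRRRB
233 .................................RRRRRRRRRR.
234 ..................................RRRRRRRRRR
235 .................mmmm.............RRRRRRRRR.
236 ...............mmmmmmm......B.....RRRRRRRRR.
237 ...............mmmmmmm......B.....RRRRRRR..m
238 ..............mmmmmmmm......B.....RRRR...mmm
239 ..............mmmmmmmm............RR..mmmmmm
240 .............mmmmmmm....................mmmm
241 .............mmmm.........................mm
242 ...........mmmm.m...........................
243 .........B.mmm....RR........................
244 ......RR.B..wwwwww.R.......m................
245 ......RR.B.wwwww.m..R.......................
246 .....RRR..www.mmmmm.RB......................
247 .....RRR.wwmmmmmmmmm.RB.....................
248 .....RR..mmmmmmmmmm...R.....................
249 ........mmmmmmmm.wwwww.R.B..................
```

Emit:
send_rows --plan '[0.0005,0,0,0,0.0005,0,0,0,0,0,0,0]'

```text
clock: 23.85
tool_pos: [0.5834, 0.0366, 0.0427]
tool_rot: [3.139, 0.108, -0.002]
force: [-3.9, -0.3, -1.2]
finger_gap: 0.0183
grip_force: 98.1
```

Emit:
send_rows --plan '[0.0005,0,0,0,0.0005,0,0,0,0,0,0,0]'

```text
clock: 24.15
tool_pos: [0.5834, 0.0366, 0.0425]
tool_rot: [3.139, 0.108, -0.005]
force: [-8.4, 0.9, 2.1]
finger_gap: 0.0183
grip_force: 98.6
```

Emit:
send_rows --plan '[0.0005,0,0,0,0,0,0,0]'

```text
clock: 24.35
tool_pos: [0.5834, 0.0365, 0.0425]
tool_rot: [3.139, 0.108, -0.007]
force: [-10.3, -0.1, 3.4]
finger_gap: 0.0184
grip_force: 98.8
```

Home against the collar (steep rise to ~10 N). Ease back, then lift.

Emit:
send_rows --plan '[-0.0015,0,0,0,-0.0015,0,0,0,-0.0005,0,-0.002,0,0,0,-0.005,0,0,0,-0.01,0,0,0,-0.015,0,0,0,-0.02,0,0,0,-0.02,0,0,0,-0.02,0,0,0,-0.018,0,0,0,0,0,0,0,0,0]'

```text
clock: 25.55
tool_pos: [0.5819, 0.0368, 0.1532]
tool_rot: [-3.139, -0.108, -0.001]
force: [-0.1, -0.1, -4.4]
finger_gap: 0.0183
grip_force: 97.9
```

```bash
python3 - <<'E'
from h import *
s=sense();M=R.from_rotvec(s['tool_rot']).as_matrix();T=s['tool_pos'];print(s['clock'],T,s['force'].round(1),M.round(4).tolist())
a=get_image('wrist');cv2.imwrite('pics/q.png',a);C=calibration('wrist')
m=outline_of('wrist','arbor')[0]['region'];ys,xs=np.where(m)
for r in list(range(100,ys.max(),20)):
    x=xs[ys==r]
    if len(x)<5: continue
    c=(x.max()+x.min())/2;p=onplane(C,(c,r),T[2]+.0188);print(r,x.max()-x.min()+1,c,(M.T@(p-T)).round(4))
for k in outline_of('wrist','leather_wheel')[:1]: y,x=np.where(k['region']);print(k['score'],x.min(),x.max(),y.min(),y.max())
g=cv2.cvtColor(a,cv2.COLOR_BGR2HSV)
print([(r,*g[r,324]) for r in range(60,170,6)])
E
```

```text
25.55 [0.58187031 0.03682323 0.15317518] [-0.1 -0.1 -4.4] [[0.9976, 0.0688, 0.0009], [0.0688, -0.9976, 0.0008], [0.001, -0.0007, -1.0]]
140 96 323.5 [ 0.0649 -0.0005 -0.0187]
160 41 324.0 [ 0.0592 -0.0003 -0.0187]
180 41 323.0 [ 0.0534 -0.0006 -0.0187]
200 40 323.5 [ 0.0475 -0.0005 -0.0188]
220 41 324.0 [ 0.0414 -0.0003 -0.0188]
240 39 323.0 [ 0.0351 -0.0006 -0.0188]
260 58 322.5 [ 0.0286 -0.0008 -0.0188]
280 67 323.0 [ 0.022  -0.0006 -0.0188]
300 66 322.5 [ 0.0151 -0.0008 -0.0188]
320 65 323.0 [ 0.008  -0.0006 -0.0188]
340 60 322.5 [ 0.0008 -0.0008 -0.0188]
360 58 322.5 [-0.0068 -0.0008 -0.0188]
380 57 323.0 [-0.0145 -0.0006 -0.0188]
400 60 322.5 [-0.0225 -0.0008 -0.0188]
420 60 322.5 [-0.0308 -0.0008 -0.0188]
0.66 184 467 2 123
[(60, np.uint8(12), np.uint8(147), np.uint8(160)), (66, np.uint8(12), np.uint8(146), np.uint8(161)), (72, np.uint8(12), np.uint8(145), np.uint8(162)), (78, np.uint8(12), np.uint8(143), np.uint8(162)), (84, np.uint8(12), np.uint8(143), np.uint8(164)), (90, np.uint8(12), np.uint8(142), np.uint8(165)), (96, np.uint8(12), np.uint8(138), np.uint8(166)), (102, np.uint8(12), np.uint8(137), np.uint8(167)), (108, np.uint8(12), np.uint8(137), np.uint8(168)), (114, np.uint8(12), np.uint8(136), np.uint8(169)), (120, np.uint8(12), np.uint8(143), np.uint8(161)), (126, np.uint8(106), np.uint8(28), np.uint8(117)), (132, np.uint8(0), np.uint8(0), np.uint8(52)), (138, np.uint8(0), np.uint8(5), np.uint8(56)), (144, np.uint8(0), np.uint8(5), np.uint8(55)), (150, np.uint8(120), np.uint8(5), np.uint8(54)), (156, np.uint8(111), np.uint8(15), np.uint8(170)), (162, np.uint8(113), np.uint8(11), np.uint8(207)), (168, np.uint8(114), np.uint8(12), np.uint8(208))]
```

The wheel is lifted on the arbor, still against the collar. Carry it back over the stand.

Emit:
send_rows --plan '[-0.0175,0.0199,0,0,-0.0175,0.0199,0,0,-0.0175,0.0199,0,0,-0.0175,0.0199,0,0,-0.0175,0.0199,0,0,-0.0175,0.0199,0,0,-0.0175,0.0199,0,0,-0.0175,0.0199,0,0,0,0,0,-1.4,0,0,0,-1.3,0,0,0,0,0,0,0,0,0,0,0,0]'

```text
clock: 27.0
tool_pos: [0.4533, -0.1314, 0.1525]
tool_rot: [3.136, 0.183, -0.001]
force: [0.2, 0.2, -3.4]
finger_gap: 0.0184
grip_force: 98.1
```

Emit:
send_rows --plan '[0,0.0003,0.02,0,0,0,0.03,0,0,0,0.02,0,0,0,0.015,0,0,0,0.008,0,0,0,0.004,0,0,0,0,0,0,0,0,0]'

```text
clock: 27.8
tool_pos: [0.4537, -0.1322, 0.0568]
tool_rot: [3.136, 0.182, 0.002]
force: [-0.3, -0.0, -2.6]
finger_gap: 0.0184
grip_force: 98.1
```

Emit:
send_rows --plan '[0,0,0.002,0,0,0,0.002,0,0,0,0,0]'

```text
clock: 28.1
tool_pos: [0.453, -0.1322, 0.0516]
tool_rot: [-3.136, -0.182, 0.0]
force: [0.5, -0.2, -2.9]
finger_gap: 0.0184
grip_force: 98.1
```

Emit:
send_rows --plan '[0,0,0.0015,0,0,0,0.001,0,0,0,0,0]'

```text
clock: 28.4
tool_pos: [0.453, -0.1322, 0.049]
tool_rot: [3.136, 0.182, -0.0]
force: [0.2, -0.3, -3.0]
finger_gap: 0.0182
grip_force: 98.1
```

Emit:
send_rows --plan '[0,0,0.001,0,0,0,0.0005,0,0,0,0,0]'

```text
clock: 28.7
tool_pos: [0.453, -0.1322, 0.0476]
tool_rot: [3.136, 0.182, -0.0]
force: [0.9, -0.1, -3.6]
finger_gap: 0.0181
grip_force: 98.1
```

Emit:
send_rows --plan '[0,0,0.0005,0,0,0,0.0005,0,0,0,0,0]'

```text
clock: 29.0
tool_pos: [0.453, -0.1322, 0.0467]
tool_rot: [3.136, 0.182, -0.0]
force: [-0.0, 0.5, -3.1]
finger_gap: 0.0184
grip_force: 98.1
```

Emit:
send_rows --plan '[0,0,0.0005,0,0,0,0.0005,0,0,0,0,0]'

```text
clock: 29.3
tool_pos: [0.4531, -0.1322, 0.0457]
tool_rot: [3.136, 0.182, -0.0]
force: [1.3, 1.6, -3.4]
finger_gap: 0.0182
grip_force: 98.1
```

Emit:
send_rows --plan '[0,0,0.0005,0,0,0,0.0005,0,0,0,0,0]'

```text
clock: 29.6
tool_pos: [0.4533, -0.1324, 0.0451]
tool_rot: [3.136, 0.182, 0.001]
force: [-0.1, -0.7, -1.7]
finger_gap: 0.0185
grip_force: 98.4
```

Emit:
send_rows --plan '[0,0,0.0005,0,0,0,0,0]'

```text
clock: 29.8
tool_pos: [0.4534, -0.1325, 0.0448]
tool_rot: [3.136, 0.182, 0.002]
force: [-0.9, -2.5, 1.1]
finger_gap: 0.0183
grip_force: 98.7
```

Emit:
send_rows --plan '[0,0.0004,0.0003,0,0,0,0,0,0,0,0,0]' --squeeze 20

```text
clock: 30.1
tool_pos: [0.4535, -0.1326, 0.0445]
tool_rot: [3.136, 0.182, 0.002]
force: [-1.7, -1.7, 4.1]
finger_gap: 0.0185
grip_force: 99.0
```

Emit:
send_rows --plan '[0,0,-0.0005,0,0,0,0,0,0,0,0,0]' --grip 0.3 --squeeze 20

```text
clock: 30.4
tool_pos: [0.453, -0.1324, 0.0441]
tool_rot: [-3.136, -0.182, 0.0]
force: [-0.6, 0.0, 0.6]
finger_gap: 0.0256
grip_force: 0.0
```

```bash
python3 - <<'E'
from h import *
s=sense();M=R.from_rotvec(s['tool_rot']).as_matrix();T=s['tool_pos'];print(s['clock'],T,s['force'].round(1),s['finger_gap'],s['grip_force'])
a=get_image('wrist');C=calibration('wrist');cv2.imwrite('pics/r.png',a)
m=outline_of('wrist','arbor')[0]['region'];ys,xs=np.where(m)
for r in list(range(110,430,20)):
    x=xs[ys==r]
    if len(x)<5: continue
    c=(x.max()+x.min())/2;p=onplane(C,(c,r),.064);print(r,x.max()-x.min()+1,c,p.round(4))
for k in outline_of('wrist','leather_wheel')[:1]: y,x=np.where(k['region']);print(k['score'],x.min(),x.max(),y.min(),y.max())
E
```

```text
30.4 [ 0.45302258 -0.13240397  0.04409678] [-0.6  0.   0.6] 0.025578155557531075 0.0
130 99 324.0 [ 0.5206 -0.1241  0.064 ]
150 94 324.5 [ 0.5151 -0.1249  0.064 ]
170 42 324.5 [ 0.5095 -0.1256  0.064 ]
190 42 324.5 [ 0.5036 -0.1262  0.064 ]
210 41 324.0 [ 0.4976 -0.1268  0.064 ]
230 41 324.0 [ 0.4915 -0.1275  0.064 ]
250 53 324.0 [ 0.4851 -0.1283  0.064 ]
270 64 324.5 [ 0.4786 -0.1292  0.064 ]
290 68 324.5 [ 0.4719 -0.13    0.064 ]
310 66 324.5 [ 0.465  -0.1308  0.064 ]
330 66 323.5 [ 0.4578 -0.1313  0.064 ]
350 64 324.5 [ 0.4505 -0.1325  0.064 ]
370 63 324.0 [ 0.4429 -0.1332  0.064 ]
390 62 324.5 [ 0.4351 -0.1343  0.064 ]
410 61 324.0 [ 0.427  -0.1351  0.064 ]
0.66 184 468 0 123
```

Arbor rests on its original line. Open and withdraw straight up.

Emit:
send_rows --plan '[0,0,0,0,0,0,0,0,0,0,0,0,0,0,-0.005,0,0,0,-0.01,0,0,0,-0.02,0,0,0,-0.03,0,0,0,-0.04,0,0,0,-0.04,0,-0.02,0,-0.03,0,0,0,0,0,0,0,0,0]' --grip 0.9

```text
clock: 31.75
tool_pos: [0.4335, -0.1348, 0.2209]
tool_rot: [-3.136, -0.182, -0.005]
force: [-0.0, 0.4, -0.9]
finger_gap: 0.0774
grip_force: 0.0
```

```bash
python3 - <<'E'
from h import *
s=sense();M=R.from_rotvec(s['tool_rot']).as_matrix();T=s['tool_pos'];print(s['clock'],T,s['force'].round(1))
a=get_image('wrist');C=calibration('wrist');cv2.imwrite('pics/s.png',a)
m=outline_of('wrist','arbor')[0]['region'];ys,xs=np.where(m)
for r in list(range(ys.min()+3,ys.max(),14)):
    x=xs[ys==r]
    if len(x)<5: continue
    c=(x.max()+x.min())/2;p=onplane(C,(c,r),.068);print(r,x.max()-x.min()+1,c,p.round(4))
for k in outline_of('wrist','leather_wheel')[:1]:
    w=k['region'];y,x=np.where(w);print(k['score'],x.min(),x.max(),y.min(),y.max())
    print(fitwheel(C,w.astype(float),[.533,-.123,.115],z=.064))
for c in('scene','side'):
  im=get_image(c);C=calibration(c)
  for t in('arbor','leather_wheel'):
    for o in outline_of(c,t)[:1]: yy,xx=np.where(o['region']);print(c,t,round(o['score'],2),xx.min(),xx.max(),yy.min(),yy.max())
E
```

```text
31.75 [ 0.43349668 -0.13477498  0.22091048] [-0.   0.4 -0.9]
3 17 323.0 [ 0.5698 -0.1181  0.068 ]
17 18 323.5 [ 0.562  -0.1193  0.068 ]
31 17 323.0 [ 0.5541 -0.12    0.068 ]
87 39 323.0 [ 0.5208 -0.1238  0.068 ]
101 18 323.5 [ 0.5122 -0.1252  0.068 ]
115 18 323.5 [ 0.5033 -0.1262  0.068 ]
129 17 323.0 [ 0.4943 -0.1269  0.068 ]
143 20 322.5 [ 0.4851 -0.1277  0.068 ]
157 29 323.0 [ 0.4758 -0.1291  0.068 ]
171 29 323.0 [ 0.4663 -0.1302  0.068 ]
185 29 323.0 [ 0.4565 -0.1313  0.068 ]
199 28 322.5 [ 0.4466 -0.1321  0.068 ]
213 28 323.5 [ 0.4366 -0.134   0.068 ]
227 28 323.5 [ 0.4263 -0.1352  0.068 ]
0.87 268 379 40 87
(array([ 0.53352378, -0.12296701,  0.12501016]), np.float64(0.09333599427896688))
scene arbor 0.66 291 378 283 335
scene leather_wheel 0.81 333 371 277 321
side arbor 0.62 267 361 282 326
side leather_wheel 0.57 316 347 274 318
```

```bash
python3 -c "
from plant import *
print(close_job())"
```

```text
the job is handed in; nothing more can be done
None
```

I handed the job in at about 32 s with the leather wheel home on the arbor and the arbor back in both V bearings, grip facing as before; the verdict was not reported. On the first try the wheel tipped back, so I withdrew and re-aimed. The highest force I read was about 10 N.

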